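Nest the sample pots in the clamp and draw it home with the turnbuckle

TASK

The amber jar is in the way on the clamp's seat: first stand it upright on the middle of the blue mat. Then, with the jaws still wide open, nest all the sample pots there are, mouths up and in any order, into one straight stack on the blue ring mark, and only then turn the turnbuckle's sleeve by its red balls, tops towards the stack, until the jaws are fully home around the bottom pot. Leave the stack standing straight, the jar on the mat and the other bench things where they are.

Things in the scene. Friction and masses are not known exactly. Their poses are not given: they have to be found in the camera images.
- clamp: Fixed bench clamp: grey bed 210 (x) by 270 (y), 8 mm thick. Origin at table height under the centre of the blue ring mark (seat); x along the turnbuckle, y from turnbuckle to seat, z up. Two jaw arms with black V pads slide along x either side of the seat, tops 26 mm above the table, each with a 90 mm high post at y = -160 mm, x = +-74 mm when open, holding a brass threaded rod.
- seat (a point): centre of the blue ring mark on the bed between the jaws, on the bed's surface (8 mm above the table): where the stack stands.
- sleeve (a joint): turn of the turnbuckle's middle body, rad: 0 to 5.6 (stop: jaws fully home). Starts at 0 to 1 (jaws wide open); increases as the sleeve's top moves towards the seat (clamp +y); each rad draws each jaw in 3.5 mm. Stays where left; about 2.5 N at a ball turns it. At the stop the pads are about 1.5 mm clear of a centred pot's foot; on the way they push an off-centre one straight.
- turnbuckle_mid (a point): middle of the turnbuckle sleeve, on its axis (clamp x), 72 mm above the table. Steel sleeve 30 mm in diameter and 76 mm long, with a thicker dark collar.
- jar_mid (a point): capped amber glass jar, squat, 66 mm in diameter, 60 mm high, about 250 g; centre, 30 mm up. It starts standing on the seat between the open jaws (26 mm high): take it by its upper half there.
- mat: plain blue mat, fixed, 130 by 130 mm, 2 mm thick; origin at table height under its centre.
- ball0 (a point): centre of red ball 0 (20 mm diameter) on one of the sleeve's four spokes (8 mm rods), 90 degrees apart, 50 mm from its axis, in the plane through its middle. A ball can be pinched along clamp x and carried over the top of the sleeve.
- ball1 (a point): centre of red ball 1 (20 mm diameter) on one of the sleeve's four spokes (8 mm rods), 90 degrees apart, 50 mm from its axis, in the plane through its middle. A ball can be pinched along clamp x and carried over the top of the sleeve.
- ball2 (a point): centre of red ball 2 (20 mm diameter) on one of the sleeve's four spokes (8 mm rods), 90 degrees apart, 50 mm from its axis, in the plane through its middle. A ball can be pinched along clamp x and carried over the top of the sleeve.
- ball3 (a point): centre of red ball 3 (20 mm diameter) on one of the sleeve's four spokes (8 mm rods), 90 degrees apart, 50 mm from its axis, in the plane through its middle. A ball can be pinched along clamp x and carried over the top of the sleeve.
- pot0_mid (a point): blue sample pot, open at the top, 76 mm high, about 80 g, wall 3.5 mm; centre, 38 mm up; z towards its mouth. Foot 52 mm in diameter up to 34 mm, then a band 66 mm in diameter from 38 mm to the rim (grip here). All pots have one shape; nested in another, a pot sits 39 mm higher, its foot inside the other's 59 mm bore, its shoulder on the rim. May be absent.
- pot1_mid (a point): green sample pot, open at the top, 76 mm high, about 80 g, wall 3.5 mm; centre, 38 mm up; z towards its mouth. Foot 52 mm in diameter up to 34 mm, then a band 66 mm in diameter from 38 mm to the rim (grip here). All pots have one shape; nested in another, a pot sits 39 mm higher, its foot inside the other's 59 mm bore, its shoulder on the rim. May be absent.
- pot2_mid (a point): white sample pot, open at the top, 76 mm high, about 80 g, wall 3.5 mm; centre, 38 mm up; z towards its mouth. Foot 52 mm in diameter up to 34 mm, then a band 66 mm in diameter from 38 mm to the rim (grip here). All pots have one shape; nested in another, a pot sits 39 mm higher, its foot inside the other's 59 mm bore, its shoulder on the rim. May be absent.
- pot3_mid (a point): orange sample pot, open at the top, 76 mm high, about 80 g, wall 3.5 mm; centre, 38 mm up; z towards its mouth. Foot 52 mm in diameter up to 34 mm, then a band 66 mm in diameter from 38 mm to the rim (grip here). All pots have one shape; nested in another, a pot sits 39 mm higher, its foot inside the other's 59 mm bore, its shoulder on the rim. May be absent.
- tube: sample tube in a black foot, 135 mm high, foot 56 mm in diameter; bystander, origin at the centre of its underside (table height).
- dish: clear dish, 58 mm in diameter, 16 mm high; bystander, origin at the centre of its underside (table height).
- dish2: glass dish, 90 mm in diameter, 16 mm high; bystander, origin at the centre of its underside (table height).
- reader: hand-held reader lying, 165 mm long, 35 mm high; bystander, origin at the centre of its underside (table height).
- timer: white timer, 80 by 80 by 35 mm; bystander, origin at the centre of its underside (table height).

How it is judged:
By the outcome, as a careful person would: the job done as asked, in the order asked, and still so for the second after the job is handed in, with the robot touching nothing.
Of pot0, pot1, pot2, pot3 only 2 to 4 are there at a start; the rules pass over those that are not, and their reading is None.
At some moment in a run one of jar may be knocked a few centimetres aside while the robot is not near it.
It also fails if it takes over 210 s, if anything falls off the work surface, if the arm or the gripper's body presses on something with over 40 N, if the wrist force passes 120 N, or if a joint passes its speed limit or range.

ROBOT

A 6-joint arm with a two-finger parallel gripper is mounted at the origin on the work surface. World frame = base frame: x ahead of the robot, y to its left, z up, the work surface at z = 0. Lengths are in m, angles in rad, forces in N, time in s.
With the tool pointing down it reaches from about 0.325 to 0.85 m from the base axis. Payload 15.5 kg.
Tool frame: the origin (TCP) lies on the centre line of the jaws, within the pads' length; the fingertips stand 25 mm ahead of it and the grasp point (between the pads) lies 6 mm ahead of it (robot.tips_ahead is the distance from the TCP to the fingertips, in m); z points along the fingers, x is the direction in which the jaws open and shut, and the axes are right-handed (so a half turn about z gives the same grasp; the last joint's range is limited). The gripper opens to 91 mm and grips with 3 to 60 N. Pads are 32 mm wide; open, the fingers measure 118 mm over their backs; the gripper's body (76 mm by 178 mm) begins 60 mm behind the grasp point.
Start: joints at [1.135, 0.494, 1.345, -0, 1.302, -0.096], TCP at [0.209, 0.589, 0.239] pointing down, gripper open.
Joint ranges: [-2.91, 2.91], [-0.82, 2.16], [0.22, 2.67], [-1.22, 4.37], [0.12, 2.79], [-3.08, 3.08]. Speed limits (rad/s): [1.89, 1.89, 2.57, 3.01, 3.01, 3.01].

INTERFACE

Orientations are given as a unit quaternion [w, x, y, z].
In Python, from plant import robot gives the robot as it stands. The module is installed in compiled form; this text tells all that it offers.
- The arm moves only by the tool jog_arm, never from a script. Its arguments are lists of equal length, an entry for each row: "rot": the turn, a rotation vector about the tool's x, y, z in units of 6 degrees (1.0 is 6 degrees), a list of three; "dp": the shift along the tool's x, y, z in units of 30 mm (1.0 is 30 mm), a list of three; "claw": the finger opening in mm, from 0 to 91.2. In form: {"rot": [[rx, ry, rz], ...], "dp": [[dx, dy, dz], ...], "claw": [claw, ...]}. A call has 1 to 12 rows; each row shifts and turns the pose as measured when the row begins, along the tool's axes as they then stand; what a row does not reach is not made up. A row lasts 1/12 s, in which the tool goes at most 41.7 mm and 7.16 degrees, less where a joint would pass 70% of its speed; a pose out of reach is approached as far as the arm can. A call is refused whole if a number of a shift passes 1 or a number of a turn 1, either way. A call with a gripper value outside its range is refused whole. The fingers move at their own pace and stop on an object; "grip_force" is the grip in N (left out, the last holds). Time passes only in rows, so rows that do not move let the fingers close. It gives the time, the measured TCP pose, the force and the opening at its end, in the units of the state.
- robot.observe(): the state, without advancing time (a new reading comes with each control period).
- robot.snapshot(name): name is "scene" or "top" or "wrist"; returns (picture, depth): 420x560x3 uint8, red, green, blue; 420x560 float32, m along the optical axis (not along the pixel's ray), 0 where there is no reading.
- robot.get_calibration(name): a dict with "fx", "fy", "cx", "cy" (pixels), "rvec" (rotation vector, rad) and "tvec" (3), from world to camera coordinates, as OpenCV has them. Camera axes: x right, y down, z forward; pixel columns grow to the right and rows downward; lengths in m; the calibration is good to about 2 mm. A picture is of the moment at which its call begins: read the wrist's pose just before it. get_calibration takes no time and is no camera call; for the wrist camera it gives the pose at the moment of the call.
- robot.close_job(): hands the job in, once; it reports no verdict.
The state is a dict: "t": time; "joint_pos": joint angles; "qd": joint speeds; "effort": joint torques, N m; "position": TCP position; "eef_rot": TCP orientation; "ft_force": force on the tool from outside, world axes, zero at the start; "ft_torque": the same for the moment, N m; "width": finger opening in m.
Only numpy, scipy, OpenCV 4.12 (cv2) and the standard library are available. Lean on these libraries where they do the work, as an engineer would, in place of code of your own. Each camera call takes 0.05 s, during which the arm holds its last target. There are 200 camera calls.

## Working session

There is one attempt and no reset: what is moved stays moved. The work goes in short steps, Python scripts to look and compute and a tool call to move; the robot and the scene stay as the last step left them, time stands still between calls to the robot, and variables do not carry over. Pictures are saved under pics/ and viewed, about 12 in all and at most 16, crops included, and the job is handed in when it is done.

Besides the shell and the picture viewer there is one more tool, called in YAML: its name, and indented under it one key for each argument. jog_arm: Moves the arm, as the interface text tells. Its arguments: {"type":"object","properties":{"rot":{"type":"array"},"dp":{"type":"array"},"claw":{"type":"array"},"grip_force":{"type":"number"}},"required":["rot","dp","claw"]}

```bash
mkdir -p pics; cat > h.py <<'E'
import numpy as np, cv2
from plant import robot
from scipy.spatial.transform import Rotation as R
def cal(n):
    c=robot.get_calibration(n); K=np.array([[c['fx'],0,c['cx']],[0,c['fy'],c['cy']],[0,0,1]])
    return K,cv2.Rodrigues(np.array(c['rvec'],float))[0],np.array(c['tvec'],float).ravel()
def snap(n,save=None):
    c=cal(n); im,d=robot.snapshot(n)
    if save: cv2.imwrite('pics/'+save+'.png',cv2.cvtColor(im,cv2.COLOR_RGB2BGR))
    return im,d,c
def cloud(d,c):
    K,Rm,t=c; v,u=np.mgrid[:d.shape[0],:d.shape[1]]
    p=np.stack([(u-K[0,2])/K[0,0]*d,(v-K[1,2])/K[1,1]*d,d],-1)
    return (p-t)@Rm
def ray(c,u,v,z):
    K,Rm,t=c; o=-Rm.T@t; r=Rm.T@np.array([(u-K[0,2])/K[0,0],(v-K[1,2])/K[1,1],1]); return o+r*(z-o[2])/r[2]
def proj(c,P):
    K,Rm,t=c; p=K@(Rm@np.array(P,float)+t); return p[:2]/p[2]
def st():
    s=robot.observe(); q=s['eef_rot']; m=R.from_quat([q[1],q[2],q[3],q[0]]).as_matrix()
    return s,m
E
python3 - <<'E'
from h import *
for n in ('scene','top'):
    im,d,c=snap(n,n+'0'); K,Rm,t=c; print(n,K[0,0],-Rm.T@t, (d>0).mean())
s,m=st(); print(s['t'],s['position'],m.round(3).tolist(),s['width'])
E
```

```text
scene 474.16243226993447 [ 1.06098744 -0.78485051  0.66928888] 0.9959736394557823
top 444.73477810477897 [ 0.31943614 -0.01604506  1.14109663] 0.9959651360544217
0.1 [0.20873903 0.58878053 0.23838746] [[0.334, 0.942, -0.0], [0.942, -0.334, -0.001], [-0.001, -0.0, -1.0]] 0.09060972535768744
```

View pics/top0.png

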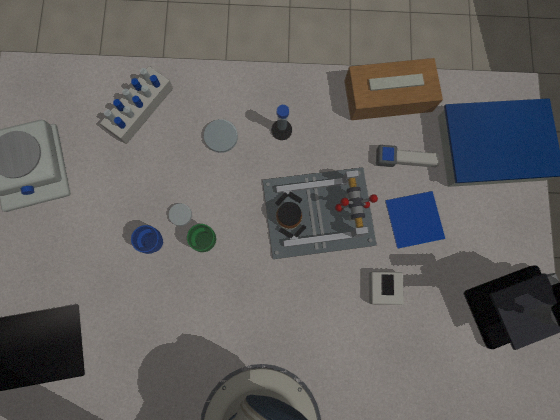

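View pics/scene0.png

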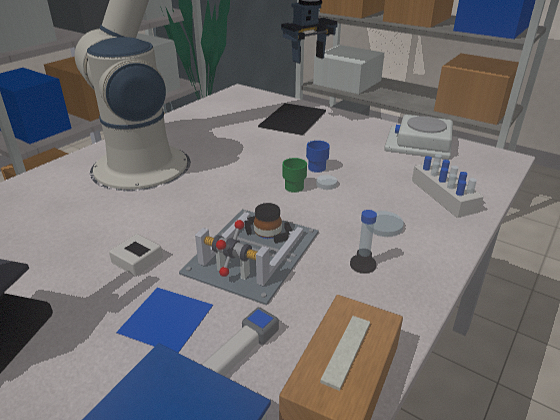

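Top view: jar on the seat at (289,214), blue pot (147,239), green pot (202,237), blue mat (416,219) and red balls around (358,203). The scene view shows the same two pots, both upright. The large blue area at (500,140) is not the mat.

```bash
cat > m1.py <<'E'
from h import *
im=cv2.cvtColor(cv2.imread('pics/top0.png'),cv2.COLOR_BGR2RGB)
im,d,c=snap('top','top1'); P=cloud(d,c)
hsv=cv2.cvtColor(im,cv2.COLOR_RGB2HSV)
print('cam->', ray(c,280,210,0), ray(c,0,0,0), ray(c,559,419,0))
def blob(name,mask,zr):
    m=(mask&(P[...,2]>zr[0])&(P[...,2]<zr[1])).astype(np.uint8)
    n,l,s,ce=cv2.connectedComponentsWithStats(m)
    for i in range(1,n):
        if s[i,4]>12:
            q=P[l==i]; print(name,ce[i].round(1),s[i,4],'med',np.median(q,0).round(4),'min',q.min(0).round(3),'max',q.max(0).round(3))
            if s[i,4]>150:
                r=cv2.minAreaRect(q[:,:2].astype(np.float32)); print('   rect',r)
h,s_,v=hsv[...,0].astype(int),hsv[...,1].astype(int),hsv[...,2].astype(int)
blob('blue',(h>100)&(h<130)&(s_>120),(-.01,.15))
blob('green',(h>45)&(h<85)&(s_>100),(-.01,.15))
blob('red',((h<8)|(h>172))&(s_>150),(0.01,.2))
blob('orange',(h>=8)&(h<25)&(s_>120),(0.02,.2))
# heights above table: list all compact blobs
blob('tall',(P[...,1]<.5)&(P[...,0]>.2)&(P[...,0]<.85)&(P[...,1]>-.45),(0.012,.2))
# bed grey
X=P.reshape(-1,3)
b=(np.abs(P[...,2]-.008)<.004)&(np.abs(P[...,0]-.4)<.25)
E
python3 m1.py
```

```text
cam-> [ 0.529771   -0.03114653  0.        ] [1.10377509 0.77172446 0.        ] [ 0.03373044 -0.72581691  0.        ]
blue [154.5  80.6] 76 med [0.8414 0.3001 0.0813] min [0.835 0.293 0.052] max [0.853 0.31  0.088]
blue [136.   83.9] 75 med [0.8299 0.3461 0.079 ] min [0.824 0.339 0.051] max [0.843 0.357 0.088]
blue [137.1 101.2] 78 med [0.7834 0.3388 0.0814] min [0.777 0.333 0.051] max [0.795 0.35  0.087]
blue [118.2 104.3] 75 med [0.7728 0.385  0.0809] min [0.766 0.377 0.052] max [0.784 0.395 0.09 ]
blue [503.  140.2] 8304 med [ 0.7169 -0.5963  0.0712] min [ 0.602 -0.741  0.061] max [ 0.837 -0.451  0.079]
   rect ((0.7197479009628296, -0.5989232063293457), (0.20981267094612122, 0.2826201319694519), 5.704680919647217)
blue [282.6 110.8] 122 med [ 0.7469 -0.0293  0.134 ] min [ 0.734 -0.042  0.121] max [ 0.764 -0.015  0.138]
blue [119.2 122. ] 79 med [0.7262 0.3774 0.0813] min [0.719 0.371 0.051] max [0.738 0.389 0.088]
blue [387.9 153.5] 150 med [ 0.6824 -0.3086  0.0347] min [ 0.664 -0.323  0.029] max [ 0.701 -0.292  0.04 ]
blue [ 27.2 189.5] 92 med [0.5513 0.5949 0.0533] min [0.542 0.
[... 3027 characters left out ...]
92972565, 0.05570271983742714), 73.60874938964844)
tall [145.  238.5] 545 med [0.4404 0.3031 0.0508] min [0.404 0.258 0.012] max [0.469 0.324 0.079]
   rect ((0.4369041621685028, 0.2905620336532593), (0.06512924283742905, 0.06470532715320587), 4.471184730529785)
tall [200.1 237. ] 475 med [0.4494 0.1671 0.0449] min [0.412 0.127 0.013] max [0.476 0.191 0.08 ]
   rect ((0.44393959641456604, 0.15876968204975128), (0.06403850018978119, 0.0645248293876648), 0.7551032304763794)
tall [386.1 287.9] 1087 med [ 0.3365 -0.2977  0.0338] min [ 0.297 -0.341  0.012] max [ 0.377 -0.26   0.041]
   rect ((0.3367619514465332, -0.2997382879257202), (0.07825127243995667, 0.08109486103057861), 1.2580338716506958)
```

```bash
cat > m2.py <<'E'
from h import *
im,d,c=snap('top'); P=cloud(d,c)
def circ(m):
    m=m.astype(np.uint8); n,l,s,ce=cv2.connectedComponentsWithStats(m); i=1+np.argmax(s[1:,4])
    q=P[l==i]; return [np.round(a,4) for a in cv2.minEnclosingCircle(q[:,:2].astype(np.float32))],s[i,4],np.median(q[:,2])
near=lambda x,y,r:np.hypot(P[...,0]-x,P[...,1]-y)<r
for n,x,y,lo,hi in (('jar',.5,-.05,.058,.08),('blue',.437,.29,.068,.09),('green',.444,.159,.068,.09)):
    print(n,circ(near(x,y,.07)&(P[...,2]>lo)&(P[...,2]<hi)))
# bed: 3..12 mm above table
m=((P[...,2]>.004)&near(.53,-.135,.2)&(P[...,1]>-.29)&(P[...,1]<.05)).astype(np.uint8)
m=cv2.morphologyEx(m,cv2.MORPH_OPEN,np.ones((5,5)))
n,l,s,ce=cv2.connectedComponentsWithStats(m); i=1+np.argmax(s[1:,4]); k=np.argwhere(l==i)[:,::-1]
r=cv2.minAreaRect(k.astype(np.float32)); print(s[i],[ray(c,*p,.008)[:2].round(4).tolist() for p in cv2.boxPoints(r)])
a=[ray(c,352.2,182.2,.078),ray(c,358.9,222,.078)]; v=a[0]-a[1]; print('axis',v[:2]/np.hypot(*v[:2]),(a[0]+a[1])/2)
cv2.imwrite('pics/topcrop.png',cv2.resize(cv2.cvtColor(im,cv2.COLOR_RGB2BGR)[155:270,250:390],None,fx=5,fy=5,interpolation=cv2.INTER_CUBIC))
E
python3 m2.py
```

```text
jar ([array([ 0.511 , -0.0527]), np.float64(0.029)], np.int32(433), np.float64(0.06723891831500659))
blue ([array([0.437 , 0.2909]), np.float64(0.0337)], np.int32(165), np.float64(0.07464400915412932))
green ([array([0.4447, 0.1587]), np.float64(0.033)], np.int32(146), np.float64(0.07452452804627163))
[ 263  169  114   86 5823] [[0.6077, 0.0183], [0.6559, -0.2725], [0.4463, -0.2962], [0.4025, -0.0145]]
axis [0.98696051 0.16096258] [ 0.54141932 -0.21466077  0.078     ]
```

View pics/topcrop.png

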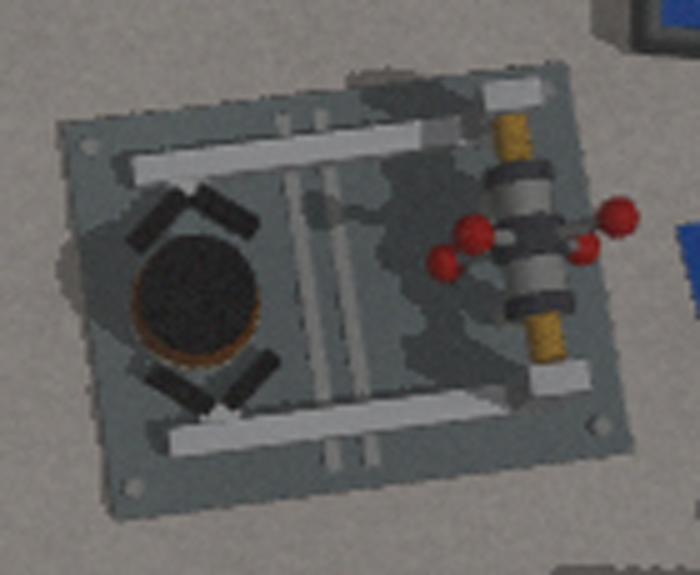

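```bash
cat > go.py <<'E'
import sys
from h import *
# usage: go.py x y z yawdeg : total shift (tool units after turning) and turn units
x,y,z,w=map(float,sys.argv[1:5]); s,m=st()
cur=np.degrees(np.arctan2(m[1,0],m[0,0])); dy=(w-cur+90)%180-90
a=np.radians(cur+dy); T=np.array([[np.cos(a),np.sin(a),0],[np.sin(a),-np.cos(a),0],[0,0,-1]])
e=np.array([x,y,z])-s['position']; u=T.T@e/.03
print('t',round(s['t'],2),'pos',np.round(s['position'],4),'yaw',round(cur,2),'tilt',m[2].round(3),'turn rz total',round(-dy/6,3),'shift',u.round(3),'F',np.round(s['ft_force'],1),'w',round(s['width'],4))
E
python3 go.py .511 -.0527 .24 9.3
```

```text
t 0.2 pos [0.2088 0.5889 0.2386] yaw 70.47 tilt [-0.001 -0.    -1.   ] turn rz total 10.195 shift [ 6.484 22.733 -0.047] F [ 0.1  0.7 -0.4] w 0.0915
```

jog_arm:
  rot:
    - [0, 0, 1]
    - [0, 0, 1]
    - [0, 0, 1]
    - [0, 0, 1]
    - [0, 0, 1]
    - [0, 0, 1]
    - [0, 0, 1]
    - [0, 0, 1]
    - [0, 0, 1]
    - [0, 0, 1]
    - [0, 0, 0.2]
    - [0, 0, 0]
  dp:
    - [0, 0, 0]
    - [0, 0, 0]
    - [0, 0, 0]
    - [0, 0, 0]
    - [0, 0, 0]
    - [0, 0, 0]
    - [0, 0, 0]
    - [0, 0, 0]
    - [0, 0, 0]
    - [0, 0, 0]
    - [0, 0, 0]
    - [0, 0, 0]
  claw: [91, 91, 91, 91, 91, 91, 91, 91, 91, 91, 91, 91]

```text
t: 1.2
position: [0.2082, 0.5876, 0.2363]
eef_rot: [0.002, 0.999, 0.054, -0.001]
ft_force: [-0.2, 0.1, -0.4]
width: 0.0907
```

```bash
python3 go.py .511 -.0527 .24 9.3
```

```text
t 1.2 pos [0.2082 0.5876 0.2363] yaw 6.2 tilt [-0.003  0.005 -1.   ] turn rz total -0.517 shift [ 6.511 22.694 -0.124] F [-0.2  0.1 -0.4] w 0.0907
```

jog_arm:
  rot:
    - [0, 0, -0.25]
    - [0, 0, -0.25]
    - [0, 0, 0]
    - [0, 0, 0]
    - [0, 0, 0]
    - [0, 0, 0]
    - [0, 0, 0]
    - [0, 0, 0]
    - [0, 0, 0]
    - [0, 0, 0]
    - [0, 0, 0]
    - [0, 0, 0]
  dp:
    - [0.27, 0.95, 0]
    - [0.27, 0.95, 0]
    - [0.27, 0.95, 0]
    - [0.27, 0.95, 0]
    - [0.27, 0.95, 0]
    - [0.27, 0.95, 0]
    - [0.27, 0.95, 0]
    - [0.27, 0.95, 0]
    - [0.27, 0.95, 0]
    - [0.27, 0.95, 0]
    - [0.27, 0.95, 0]
    - [0.27, 0.95, 0]
  claw: [91, 91, 91, 91, 91, 91, 91, 91, 91, 91, 91, 91]

```text
t: 2.2
position: [0.3625, 0.2567, 0.236]
eef_rot: [0.002, 0.996, 0.094, -0.001]
ft_force: [-0.1, 0.7, -0.0]
width: 0.091
```

```bash
python3 go.py .511 -.0527 .24 9.3
```

```text
t 2.2 pos [0.3625 0.2567 0.236 ] yaw 10.84 tilt [-0.003  0.003 -1.   ] turn rz total 0.256 shift [ 3.219 10.976 -0.132] F [-0.1  0.7 -0. ] w 0.091
```

jog_arm:
  rot:
    - [0, 0, 0.2]
    - [0, 0, 0]
    - [0, 0, 0]
    - [0, 0, 0]
    - [0, 0, 0]
    - [0, 0, 0]
    - [0, 0, 0]
    - [0, 0, 0]
    - [0, 0, 0]
    - [0, 0, 0]
    - [0, 0, 0]
    - [0, 0, 0]
  dp:
    - [0.29, 0.99, 0]
    - [0.29, 0.99, 0]
    - [0.29, 0.99, 0]
    - [0.29, 0.99, 0]
    - [0.29, 0.99, 0]
    - [0.29, 0.99, 0]
    - [0.29, 0.99, 0]
    - [0.29, 0.99, 0]
    - [0.29, 0.99, 0]
    - [0.29, 0.99, 0]
    - [0.29, 0.99, 0]
    - [0, 0, 0]
  claw: [91, 91, 91, 91, 91, 91, 91, 91, 91, 91, 91, 91]

```text
t: 3.2
position: [0.5212, -0.0696, 0.238]
eef_rot: [0.002, 0.996, 0.091, 0.001]
ft_force: [-1.4, -0.3, -1.7]
width: 0.091
```

```bash
python3 go.py .511 -.0527 .046 9.3; python3 - <<'E'
from h import *
im,d,c=snap('wrist','wr0'); P=cloud(d,c); m=(P[...,2]>.06)&(P[...,2]<.075)&(np.hypot(P[...,0]-.511,P[...,1]+.053)<.05)
print(cv2.minEnclosingCircle(P[m][:,:2].astype(np.float32)),m.sum(),np.median(P[m][:,2]))
E
```

```text
t 3.2 pos [ 0.5212 -0.0696  0.238 ] yaw 10.49 tilt [ 0.001  0.004 -1.   ] turn rz total 0.199 shift [-0.245 -0.612  6.399] F [-1.4 -0.3 -1.7] w 0.091
((0.5106950402259827, -0.05479513853788376), 0.02915799431502819) 3350 0.0673998288367659
```

View pics/wr0.png

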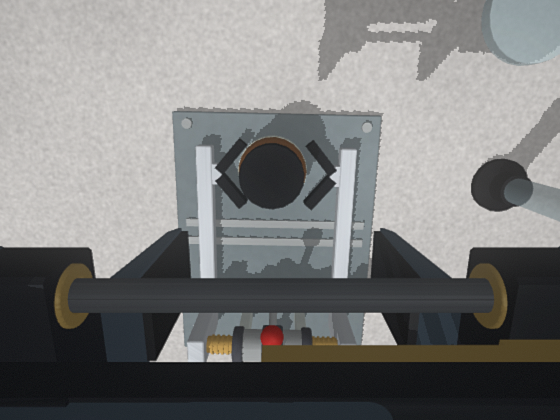

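The wrist view shows the jar at (272,172) between the open pads, with its centre at about (0.511,-0.054). Next I centre over it and descend.

jog_arm:
  rot:
    - [0, 0, 0.15]
    - [0, 0, 0]
    - [0, 0, 0]
    - [0, 0, 0]
    - [0, 0, 0]
    - [0, 0, 0]
    - [0, 0, 0]
    - [0, 0, 0]
  dp:
    - [-0.12, -0.27, 0]
    - [-0.12, -0.27, 0]
    - [0, 0, 0]
    - [0, 0, 0.8]
    - [0, 0, 0.8]
    - [0, 0, 0.8]
    - [0, 0, 0.8]
    - [0, 0, 0]
  claw: [91, 91, 91, 91, 91, 91, 91, 91]
  grip_force: 15

```text
t: 3.92
position: [0.5062, -0.0442, 0.141]
eef_rot: [0.002, 0.996, 0.088, 0.002]
ft_force: [-1.2, 0.1, -1.0]
width: 0.0908
```

```bash
python3 go.py .511 -.054 .046 9.3
```

```text
t 3.92 pos [ 0.5062 -0.0442  0.141 ] yaw 10.1 tilt [ 0.004  0.004 -1.   ] turn rz total 0.134 shift [0.106 0.347 3.166] F [-1.2  0.1 -1. ] w 0.0908
```

jog_arm:
  rot:
    - [0, 0, 0.1]
    - [0, 0, 0]
    - [0, 0, 0]
    - [0, 0, 0]
    - [0, 0, 0]
    - [0, 0, 0]
    - [0, 0, 0]
  dp:
    - [0.1, 0.33, 0]
    - [0, 0, 0]
    - [0, 0, 0]
    - [0, 0, 0.6]
    - [0, 0, 0.6]
    - [0, 0, 0.2]
    - [0, 0, 0]
  claw: [91, 91, 91, 91, 91, 91, 91]

```text
t: 4.5
position: [0.5146, -0.0527, 0.1055]
eef_rot: [0.003, 0.996, 0.084, 0.007]
ft_force: [0.3, -0.5, -0.1]
width: 0.091
```

```bash
python3 go.py .511 -.054 .046 9.3
```

```text
t 4.5 pos [ 0.5146 -0.0527  0.1055] yaw 9.67 tilt [ 0.013  0.007 -1.   ] turn rz total 0.061 shift [-0.126  0.022  1.984] F [ 0.3 -0.5 -0.1] w 0.091
```

```bash
sed -i "s/'tilt',m\[2\].round(3)/'fix rx,ry',(m[2,1]\/.1047).round(2),(-m[2,0]\/.1047).round(2)/" go.py
```

jog_arm:
  rot:
    - [0.06, -0.12, 0.05]
    - [0, 0, 0]
    - [0, 0, 0]
    - [0, 0, 0]
    - [0, 0, 0]
    - [0, 0, 0]
    - [0, 0, 0]
  dp:
    - [-0.12, 0, 0.4]
    - [0, 0, 0.5]
    - [0, 0, 0.5]
    - [0, 0, 0.4]
    - [0, 0, 0.1]
    - [0, 0, 0]
    - [0, 0, 0]
  claw: [91, 91, 91, 91, 91, 91, 91]

```text
t: 5.08
position: [0.514, -0.0543, 0.052]
eef_rot: [0.001, 0.997, 0.081, 0.002]
ft_force: [1.0, -0.4, -0.2]
width: 0.0911
```

```bash
python3 go.py .511 -.054 .046 9.3
```

```text
t 5.08 pos [ 0.514  -0.0543  0.052 ] yaw 9.26 fix rx,ry 0.02 -0.05 turn rz total -0.007 shift [-0.096 -0.025  0.198] F [ 1.  -0.4 -0.2] w 0.0911
```

jog_arm:
  rot:
    - [0, 0, 0]
    - [0, 0, 0]
    - [0, 0, 0]
    - [0, 0, 0]
    - [0, 0, 0]
    - [0, 0, 0]
    - [0, 0, 0]
    - [0, 0, 0]
    - [0, 0, 0]
    - [0, 0, 0]
  dp:
    - [-0.09, 0, -0.2]
    - [0, 0, 0]
    - [0, 0, 0]
    - [0, 0, 0]
    - [0, 0, 0]
    - [0, 0, 0]
    - [0, 0, 0]
    - [0, 0, 0]
    - [0, 0, 0]
    - [0, 0, 0]
  claw: [91, 91, 64, 62, 62, 62, 62, 62, 62, 62]
  grip_force: 15

```text
t: 5.92
position: [0.5116, -0.0552, 0.06]
eef_rot: [0.001, 0.997, 0.08, 0.003]
ft_force: [-0.6, -0.6, 1.4]
width: 0.0635
```

```bash
python3 go.py .511 -.054 .22 9.3
```

```text
t 5.92 pos [ 0.5116 -0.0552  0.06  ] yaw 9.22 fix rx,ry 0.02 -0.06 turn rz total -0.013 shift [-0.015 -0.042 -5.332] F [-0.6 -0.6  1.4] w 0.0635
```

jog_arm:
  rot:
    - [0, 0, 0]
    - [0, 0, 0]
    - [0, 0, 0]
    - [0, 0, 0]
    - [0, 0, 0]
    - [0, 0, 0]
    - [0, 0, 0]
    - [0, 0, 0]
    - [0, 0, 0]
    - [0, 0, 0]
  dp:
    - [0, 0, 0]
    - [0, 0, 0]
    - [0, 0, -0.3]
    - [0, 0, -0.6]
    - [0, 0, -0.9]
    - [0, 0, -0.9]
    - [0, 0, -0.9]
    - [0, 0, -0.8]
    - [0, 0, -0.4]
    - [0, 0, 0]
  claw: [50, 50, 50, 50, 50, 50, 50, 50, 50, 50]
  grip_force: 25

```text
t: 6.75
position: [0.5085, -0.0543, 0.2125]
eef_rot: [0.0, 0.997, 0.08, 0.0]
ft_force: [0.5, 0.0, -2.8]
width: 0.0629
```

```bash
python3 go.py .517 -.385 .22 9.3
```

```text
t 6.75 pos [ 0.5085 -0.0543  0.2125] yaw 9.23 fix rx,ry 0.0 -0.01 turn rz total -0.012 shift [-1.501 10.923 -0.249] F [ 0.5  0.  -2.8] w 0.0629
```

jog_arm:
  rot:
    - [0, 0, 0]
    - [0, 0, 0]
    - [0, 0, 0]
    - [0, 0, 0]
    - [0, 0, 0]
    - [0, 0, 0]
    - [0, 0, 0]
    - [0, 0, 0]
    - [0, 0, 0]
    - [0, 0, 0]
    - [0, 0, 0]
    - [0, 0, 0]
  dp:
    - [-0.08, 0.5, -0.2]
    - [-0.13, 0.95, -0.1]
    - [-0.13, 0.95, 0]
    - [-0.13, 0.95, 0]
    - [-0.13, 0.95, 0]
    - [-0.13, 0.95, 0]
    - [-0.13, 0.95, 0]
    - [-0.13, 0.95, 0]
    - [-0.13, 0.95, 0]
    - [-0.13, 0.95, 0]
    - [-0.13, 0.9, 0]
    - [-0.1, 0.4, 0]
  claw: [50, 50, 50, 50, 50, 50, 50, 50, 50, 50, 50, 50]

```text
t: 7.75
position: [0.5099, -0.3769, 0.2138]
eef_rot: [-0.004, 0.997, 0.083, -0.004]
ft_force: [-0.5, -0.2, -1.9]
width: 0.0636
```

```bash
python3 go.py .517 -.385 .056 9.3
```

```text
t 7.75 pos [ 0.5099 -0.3769  0.2138] yaw 9.54 fix rx,ry -0.08 0.06 turn rz total 0.041 shift [0.191 0.304 5.26 ] F [-0.5 -0.2 -1.9] w 0.0636
```

jog_arm:
  rot:
    - [-0.08, 0.06, 0]
    - [0, 0, 0]
    - [0, 0, 0]
    - [0, 0, 0]
    - [0, 0, 0]
    - [0, 0, 0]
    - [0, 0, 0]
    - [0, 0, 0]
    - [0, 0, 0]
  dp:
    - [0.1, 0.1, 0]
    - [0, 0, 0.4]
    - [0, 0, 0.8]
    - [0, 0, 0.9]
    - [0, 0, 0.9]
    - [0, 0, 0.7]
    - [0, 0, 0.4]
    - [0, 0, 0]
    - [0, 0, 0]
  claw: [50, 50, 50, 50, 50, 50, 50, 50, 50]

```text
t: 8.5
position: [0.5124, -0.3745, 0.0815]
eef_rot: [-0.002, 0.997, 0.082, -0.001]
ft_force: [1.1, 0.4, -1.3]
width: 0.0628
```

```bash
python3 go.py .517 -.385 .055 9.3
```

```text
t 8.5 pos [ 0.5124 -0.3745  0.0815] yaw 9.46 fix rx,ry -0.03 0.01 turn rz total 0.027 shift [0.096 0.37  0.884] F [ 1.1  0.4 -1.3] w 0.0628
```

jog_arm:
  rot:
    - [-0.03, 0, 0]
    - [0, 0, 0]
    - [0, 0, 0]
    - [0, 0, 0]
    - [0, 0, 0]
    - [0, 0, 0]
    - [0, 0, 0]
  dp:
    - [0.05, 0.18, 0]
    - [0.05, 0.18, 0]
    - [0, 0, 0.3]
    - [0, 0, 0.3]
    - [0, 0, 0.1]
    - [0, 0, 0]
    - [0, 0, 0]
  claw: [50, 50, 50, 50, 50, 50, 50]

```text
t: 9.08
position: [0.5195, -0.386, 0.0621]
eef_rot: [0.002, 0.997, 0.083, 0.001]
ft_force: [-0.3, -0.5, -1.7]
width: 0.0632
```

```bash
python3 go.py .517 -.385 .055 9.3
```

```text
t 9.08 pos [ 0.5195 -0.386   0.0621] yaw 9.5 fix rx,ry 0.04 -0.02 turn rz total 0.033 shift [-0.077 -0.047  0.237] F [-0.3 -0.5 -1.7] w 0.0632
```

jog_arm:
  rot:
    - [0, 0, 0]
    - [0, 0, 0]
    - [0, 0, 0]
    - [0, 0, 0]
    - [0, 0, 0]
  dp:
    - [-0.05, 0, 0.12]
    - [0, 0, 0.1]
    - [0, 0, 0.07]
    - [0, 0, 0.03]
    - [0, 0, 0]
  claw: [50, 50, 50, 50, 50]

```text
t: 9.5
position: [0.5181, -0.3866, 0.0542]
eef_rot: [0.003, 0.997, 0.083, 0.002]
ft_force: [-0.5, -0.1, -2.3]
width: 0.0632
```

```bash
python3 go.py .517 -.385 .055 9.3
```

```text
t 9.5 pos [ 0.5181 -0.3866  0.0542] yaw 9.5 fix rx,ry 0.06 -0.03 turn rz total 0.033 shift [-0.028 -0.06  -0.027] F [-0.5 -0.1 -2.3] w 0.0632
```

jog_arm:
  rot:
    - [0.05, -0.03, 0]
    - [0, 0, 0]
    - [0, 0, 0]
    - [0, 0, 0]
  dp:
    - [0, 0, 0.06]
    - [0, 0, 0.04]
    - [0, 0, 0.03]
    - [0, 0, 0]
  claw: [50, 50, 50, 50]

```text
t: 9.83
position: [0.5183, -0.3869, 0.0542]
eef_rot: [0.001, 0.997, 0.083, 0.001]
ft_force: [-1.1, 0.7, -1.9]
width: 0.0635
```

jog_arm:
  rot:
    - [0, 0, 0]
    - [0, 0, 0]
    - [0, 0, 0]
    - [0, 0, 0]
    - [0, 0, 0]
    - [0, 0, 0]
  dp:
    - [0, 0, 0]
    - [0, 0, 0]
    - [0, 0, 0]
    - [0, 0, 0]
    - [0, 0, 0]
    - [0, 0, 0]
  claw: [60, 66, 72, 80, 91, 91]

```text
t: 10.33
position: [0.5186, -0.3872, 0.0537]
eef_rot: [0.001, 0.997, 0.083, 0.001]
ft_force: [-1.5, 0.1, -0.1]
width: 0.0887
```

```bash
python3 go.py .517 -.385 .21 9.3
```

```text
t 10.33 pos [ 0.5186 -0.3872  0.0537] yaw 9.49 fix rx,ry 0.02 -0.02 turn rz total 0.032 shift [-0.04  -0.079 -5.209] F [-1.5  0.1 -0.1] w 0.0887
```

jog_arm:
  rot:
    - [0, 0, 0]
    - [0, 0, 0]
    - [0, 0, 0]
    - [0, 0, 0]
    - [0, 0, 0]
    - [0, 0, 0]
    - [0, 0, 0]
    - [0, 0, 0]
    - [0, 0, 0]
    - [0, 0, 0]
    - [0, 0, 0]
    - [0, 0, 0]
  dp:
    - [0, 0, -0.4]
    - [0, 0, -0.9]
    - [0, 0, -0.9]
    - [0, 0, -0.9]
    - [0, 0, -0.9]
    - [0, 0, -0.8]
    - [0, -0.5, -0.3]
    - [0, -0.95, 0]
    - [0, -0.95, 0]
    - [0, -0.95, 0]
    - [0, -0.95, 0]
    - [0, -0.95, 0]
  claw: [91, 91, 91, 91, 91, 91, 91, 91, 91, 91, 91, 91]

```text
t: 11.33
position: [0.492, -0.2314, 0.2238]
eef_rot: [0.004, 0.997, 0.08, 0.004]
ft_force: [0.2, -0.4, -0.5]
width: 0.0909
```

```bash
python3 go.py .4447 .1587 .21 9.3
```

```text
t 11.33 pos [ 0.492  -0.2314  0.2238] yaw 9.17 fix rx,ry 0.09 -0.08 turn rz total -0.022 shift [  0.546 -13.086   0.459] F [ 0.2 -0.4 -0.5] w 0.0909
```

jog_arm:
  rot:
    - [0.08, -0.08, 0]
    - [0, 0, 0]
    - [0, 0, 0]
    - [0, 0, 0]
    - [0, 0, 0]
    - [0, 0, 0]
    - [0, 0, 0]
    - [0, 0, 0]
    - [0, 0, 0]
    - [0, 0, 0]
    - [0, 0, 0]
    - [0, 0, 0]
  dp:
    - [0.04, -0.95, 0]
    - [0.04, -0.95, 0]
    - [0.04, -0.95, 0]
    - [0.04, -0.95, 0]
    - [0.04, -0.95, 0]
    - [0.04, -0.95, 0]
    - [0.04, -0.95, 0]
    - [0.04, -0.95, 0]
    - [0.04, -0.95, 0]
    - [0.04, -0.95, 0]
    - [0.04, -0.95, 0]
    - [0.04, -0.95, 0]
  claw: [91, 91, 91, 91, 91, 91, 91, 91, 91, 91, 91, 91]

```text
t: 12.33
position: [0.4468, 0.1246, 0.2343]
eef_rot: [0.002, 0.997, 0.079, 0.005]
ft_force: [-0.4, -0.3, -0.4]
width: 0.0911
```

```bash
python3 go.py .4447 .1587 .21 9.3; cat > m3.py <<'E'
from h import *
im,d,c=snap('top','top_'+str(round(robot.observe()['t'],1))); P=cloud(d,c)
near=lambda x,y,r:np.hypot(P[...,0]-x,P[...,1]-y)<r
m=near(.517,-.385,.06)&(P[...,2]>.045)&(P[...,2]<.08)
print('jar',cv2.minEnclosingCircle(P[m][:,:2].astype(np.float32)),np.median(P[m][:,2]))
hsv=cv2.cvtColor(im,cv2.COLOR_RGB2HSV).astype(int); b=(hsv[...,0]>95)&(hsv[...,0]<130)&(hsv[...,1]>110)&near(.515,-.057,.05)
k=np.argwhere(b)[:,::-1].astype(np.float32); print('ring px',len(k), k.mean(0) if len(k) else '')
if len(k)>20:
    e=cv2.fitEllipse(k) ; print(e); print('seat',ray(c,*e[0],.008), 'bb', ray(c,*((k.min(0)+k.max(0))/2),.008))
E
python3 m3.py
```

```text
t 12.33 pos [0.4468 0.1246 0.2343] yaw 9.04 fix rx,ry 0.04 -0.1 turn rz total -0.043 shift [ 0.113 -1.133  0.811] F [-0.4 -0.3 -0.4] w 0.0911
jar ((0.5190155506134033, -0.38275524973869324), 0.029845034703612328) 0.06105544987161847
ring px 180 [290.28888 215.35556]
((290.18316650390625, 215.34005737304688), (18.017799377441406, 18.443071365356445), 109.70391082763672)
seat [ 0.5151006 -0.0577717  0.008    ] bb [ 0.51597774 -0.05727599  0.008     ]
```

jog_arm:
  rot:
    - [0.04, -0.1, 0]
    - [0, 0, 0]
    - [0, 0, 0]
    - [0, 0, 0]
    - [0, 0, 0]
    - [0, 0, 0]
    - [0, 0, 0]
    - [0, 0, 0]
  dp:
    - [0.05, -0.3, 0]
    - [0.05, -0.35, 0]
    - [0, -0.2, 0.3]
    - [0, 0, 0.8]
    - [0, 0, 0.8]
    - [0, 0, 0.4]
    - [0, 0, 0]
    - [0, 0, 0]
  claw: [91, 91, 91, 91, 91, 91, 91, 91]

```text
t: 13.05
position: [0.4447, 0.1587, 0.1669]
eef_rot: [-0.001, 0.997, 0.082, 0.004]
ft_force: [-0.2, 0.2, 0.3]
width: 0.091
```

```bash
python3 go.py .4447 .1587 .068 9.3
```

```text
t 13.05 pos [0.4447 0.1587 0.1669] yaw 9.44 fix rx,ry -0.02 -0.07 turn rz total 0.024 shift [ 0.000e+00 -1.000e-03  3.296e+00] F [-0.2  0.2  0.3] w 0.091
```

jog_arm:
  rot:
    - [-0.02, -0.07, 0]
    - [0, 0, 0]
    - [0, 0, 0]
    - [0, 0, 0]
    - [0, 0, 0]
    - [0, 0, 0]
    - [0, 0, 0]
    - [0, 0, 0]
  dp:
    - [0, 0, 0.4]
    - [0, 0, 0.7]
    - [0, 0, 0.8]
    - [0, 0, 0.7]
    - [0, 0, 0.4]
    - [0, 0, 0.15]
    - [0, 0, 0]
    - [0, 0, 0]
  claw: [91, 91, 91, 91, 91, 91, 91, 91]

```text
t: 13.72
position: [0.4491, 0.1584, 0.071]
eef_rot: [-0.0, 0.997, 0.081, 0.004]
ft_force: [0.1, 0.4, 0.5]
width: 0.0912
```

```bash
python3 go.py .4447 .1587 .068 9.3
```

```text
t 13.72 pos [0.4491 0.1584 0.071 ] yaw 9.35 fix rx,ry 0.0 -0.08 turn rz total 0.008 shift [-0.142 -0.032  0.102] F [0.1 0.4 0.5] w 0.0912
```

jog_arm:
  rot:
    - [0, -0.08, 0]
    - [0, 0, 0]
    - [0, 0, 0]
    - [0, 0, 0]
    - [0, 0, 0]
    - [0, 0, 0]
    - [0, 0, 0]
    - [0, 0, 0]
    - [0, 0, 0]
  dp:
    - [-0.14, 0, 0.08]
    - [0, 0, 0]
    - [0, 0, 0]
    - [0, 0, 0]
    - [0, 0, 0]
    - [0, 0, 0]
    - [0, 0, 0]
    - [0, 0, 0]
    - [0, 0, 0]
  claw: [91, 91, 80, 72, 65, 60, 55, 55, 55]
  grip_force: 12

```text
t: 14.47
position: [0.4466, 0.1581, 0.0719]
eef_rot: [-0.0, 0.997, 0.081, 0.002]
ft_force: [0.7, -0.6, -1.2]
width: 0.0675
```

```bash
python3 go.py .515 -.0575 .2 9.3
```

```text
t 14.47 pos [0.4466 0.1581 0.0719] yaw 9.35 fix rx,ry 0.0 -0.05 turn rz total 0.008 shift [ 1.089  7.46  -4.27 ] F [ 0.7 -0.6 -1.2] w 0.0675
```

jog_arm:
  rot:
    - [0, 0, 0]
    - [0, 0, 0]
    - [0, 0, 0]
    - [0, 0, 0]
    - [0, 0, 0]
    - [0, 0, 0]
    - [0, 0, 0]
    - [0, 0, 0]
    - [0, 0, 0]
    - [0, 0, 0]
  dp:
    - [0, 0, 0]
    - [0, 0, 0]
    - [0, 0, -0.15]
    - [0, 0, -0.4]
    - [0, 0, -0.7]
    - [0, 0, -0.8]
    - [0, 0, -0.8]
    - [0, 0, -0.6]
    - [0, 0, -0.2]
    - [0, 0, 0]
  claw: [55, 55, 55, 55, 55, 55, 55, 55, 55, 55]

```text
t: 15.3
position: [0.4448, 0.1577, 0.1868]
eef_rot: [0.0, 0.997, 0.081, 0.001]
ft_force: [0.5, -1.1, -1.0]
width: 0.0676
```

```bash
python3 go.py .515 -.0575 .2 9.3
```

```text
t 15.3 pos [0.4448 0.1577 0.1868] yaw 9.35 fix rx,ry 0.0 -0.01 turn rz total 0.008 shift [ 1.152  7.458 -0.439] F [ 0.5 -1.1 -1. ] w 0.0676
```

jog_arm:
  rot:
    - [0, 0, 0]
    - [0, 0, 0]
    - [0, 0, 0]
    - [0, 0, 0]
    - [0, 0, 0]
    - [0, 0, 0]
    - [0, 0, 0]
    - [0, 0, 0]
    - [0, 0, 0]
    - [0, 0, 0]
    - [0, 0, 0]
  dp:
    - [0.08, 0.5, 0]
    - [0.14, 0.9, 0]
    - [0.14, 0.9, 0]
    - [0.14, 0.9, 0]
    - [0.14, 0.9, 0]
    - [0.14, 0.9, 0]
    - [0.14, 0.9, 0]
    - [0.12, 0.7, 0]
    - [0.05, 0.4, 0]
    - [0, 0, 0]
    - [0, 0, 0]
  claw: [55, 55, 55, 55, 55, 55, 55, 55, 55, 55, 55]

```text
t: 16.22
position: [0.5096, -0.0525, 0.176]
eef_rot: [-0.001, 0.997, 0.083, -0.005]
ft_force: [-0.4, 0.5, -0.5]
width: 0.0679
```

```bash
python3 go.py .515 -.0575 .08 9.3; cat > held.py <<'E'
import sys
from h import *
# fit rim of held pot by colour from wrist/top: rim points near TCP
s,m=st(); im,d,c=snap('wrist','wh_'+str(round(s['t'],1))); P=cloud(d,c)
p=s['position']; q=np.hypot(P[...,0]-p[0],P[...,1]-p[1])<.06
hsv=cv2.cvtColor(im,cv2.COLOR_RGB2HSV).astype(int); 
k=q&(hsv[...,0]>45)&(hsv[...,0]<130)&(hsv[...,1]>100); print(k.sum(), P[k].min(0) if k.any() else '',P[k].max(0) if k.any() else '')
E
python3 held.py
```

```text
t 16.22 pos [ 0.5096 -0.0525  0.176 ] yaw 9.47 fix rx,ry -0.04 0.09 turn rz total 0.028 shift [0.151 0.195 3.199] F [-0.4  0.5 -0.5] w 0.0679
13982 [ 0.47572017 -0.08330122  0.00561342] [ 0.54293363 -0.01915023  0.18215071]
```

jog_arm:
  rot:
    - [-0.04, 0.09, 0]
    - [0, 0, 0]
    - [0, 0, 0]
    - [0, 0, 0]
    - [0, 0, 0]
    - [0, 0, 0]
    - [0, 0, 0]
    - [0, 0, 0]
  dp:
    - [0.13, 0.17, 0]
    - [0, 0, 0]
    - [0, 0, 0.5]
    - [0, 0, 0.7]
    - [0, 0, 0.7]
    - [0, 0, 0.5]
    - [0, 0, 0.1]
    - [0, 0, 0]
  claw: [55, 55, 55, 55, 55, 55, 55, 55]

```text
t: 16.93
position: [0.5145, -0.0506, 0.0994]
eef_rot: [0.001, 0.996, 0.087, 0.002]
ft_force: [-0.4, -0.5, -0.8]
width: 0.0676
```

```bash
python3 go.py .515 -.0575 .08 9.3
```

```text
t 16.93 pos [ 0.5145 -0.0506  0.0994] yaw 9.93 fix rx,ry 0.01 -0.04 turn rz total 0.104 shift [-0.022  0.23   0.646] F [-0.4 -0.5 -0.8] w 0.0676
```

jog_arm:
  rot:
    - [0.01, -0.04, 0.08]
    - [0, 0, 0]
    - [0, 0, 0]
    - [0, 0, 0]
    - [0, 0, 0]
    - [0, 0, 0]
    - [0, 0, 0]
  dp:
    - [0, 0.22, 0]
    - [0, 0, 0]
    - [0, 0, 0.3]
    - [0, 0, 0.15]
    - [0, 0, 0.1]
    - [0, 0, 0.05]
    - [0, 0, 0]
  claw: [55, 55, 55, 55, 55, 55, 55]

```text
t: 17.52
position: [0.5176, -0.0574, 0.083]
eef_rot: [0.001, 0.997, 0.082, 0.002]
ft_force: [-0.6, -0.2, -0.7]
width: 0.0674
```

```bash
python3 go.py .515 -.0575 .08 9.3
```

```text
t 17.52 pos [ 0.5176 -0.0574  0.083 ] yaw 9.45 fix rx,ry 0.02 -0.04 turn rz total 0.025 shift [-0.086 -0.012  0.101] F [-0.6 -0.2 -0.7] w 0.0674
```

jog_arm:
  rot:
    - [0.02, -0.04, 0]
    - [0, 0, 0]
    - [0, 0, 0]
    - [0, 0, 0]
    - [0, 0, 0]
  dp:
    - [-0.08, 0, 0.05]
    - [0, 0, 0.05]
    - [0, 0, 0.04]
    - [0, 0, 0.02]
    - [0, 0, 0]
  claw: [55, 55, 55, 55, 55]

```text
t: 17.93
position: [0.5148, -0.058, 0.0789]
eef_rot: [0.0, 0.997, 0.082, -0.0]
ft_force: [0.7, -0.4, -0.8]
width: 0.0674
```

```bash
python3 go.py .515 -.0575 .08 9.3
```

```text
t 17.93 pos [ 0.5148 -0.058   0.0789] yaw 9.46 fix rx,ry 0.0 0.0 turn rz total 0.026 shift [ 0.01  -0.014 -0.035] F [ 0.7 -0.4 -0.8] w 0.0674
```

jog_arm:
  rot:
    - [0, 0, 0]
    - [0, 0, 0]
    - [0, 0, 0]
    - [0, 0, 0]
    - [0, 0, 0]
    - [0, 0, 0]
    - [0, 0, 0]
    - [0, 0, 0]
    - [0, 0, 0]
  dp:
    - [0, 0, 0.04]
    - [0, 0, 0.04]
    - [0, 0, 0]
    - [0, 0, 0]
    - [0, 0, 0]
    - [0, 0, 0]
    - [0, 0, 0]
    - [0, 0, 0]
    - [0, 0, 0]
  claw: [55, 55, 55, 62, 68, 74, 82, 91, 91]

```text
t: 18.68
position: [0.515, -0.0581, 0.0775]
eef_rot: [0.0, 0.997, 0.082, 0.001]
ft_force: [-0.1, 0.5, 0.0]
width: 0.0901
```

jog_arm:
  rot:
    - [0, 0, 0]
    - [0, 0, 0]
    - [0, 0, 0]
    - [0, 0, 0]
    - [0, 0, 0]
    - [0, 0, 0]
    - [0, 0, 0]
    - [0, 0, 0]
    - [0, 0, 0]
    - [0, 0, 0]
    - [0, 0, 0]
    - [0, 0, 0]
  dp:
    - [0, 0, -0.2]
    - [0, 0, -0.5]
    - [0, 0, -0.9]
    - [0, 0, -0.9]
    - [0, 0, -0.9]
    - [0, 0, -0.8]
    - [-0.2, -0.5, 0]
    - [-0.2, -0.9, 0]
    - [-0.2, -0.9, 0]
    - [-0.2, -0.9, 0]
    - [-0.2, -0.9, 0]
    - [-0.2, -0.9, 0]
  claw: [91, 91, 91, 91, 91, 91, 91, 91, 91, 91, 91, 91]

```text
t: 19.68
position: [0.4529, 0.0861, 0.2127]
eef_rot: [0.001, 0.997, 0.079, 0.002]
ft_force: [0.6, 0.4, 0.0]
width: 0.0912
```

```bash
python3 go.py .437 .2909 .2 9.3
```

```text
t 19.68 pos [0.4529 0.0861 0.2127] yaw 9.06 fix rx,ry 0.02 -0.04 turn rz total -0.04 shift [ 0.58  -6.823  0.422] F [0.6 0.4 0. ] w 0.0912
```

jog_arm:
  rot:
    - [0.02, -0.04, -0.03]
    - [0, 0, 0]
    - [0, 0, 0]
    - [0, 0, 0]
    - [0, 0, 0]
    - [0, 0, 0]
    - [0, 0, 0]
    - [0, 0, 0]
    - [0, 0, 0]
    - [0, 0, 0]
  dp:
    - [0.08, -0.95, 0]
    - [0.08, -0.95, 0]
    - [0.08, -0.95, 0]
    - [0.08, -0.95, 0]
    - [0.08, -0.95, 0]
    - [0.08, -0.8, 0]
    - [0, -0.4, 0]
    - [0, 0, 0]
    - [0, 0, 0]
    - [0, 0, 0]
  claw: [91, 91, 91, 91, 91, 91, 91, 91, 91, 91]

```text
t: 20.52
position: [0.4279, 0.2784, 0.2125]
eef_rot: [-0.0, 0.997, 0.083, -0.002]
ft_force: [-0.1, -0.3, 0.3]
width: 0.0914
```

```bash
python3 go.py .437 .2909 .068 9.3; python3 m2.py | head -3;  python3 - <<'E'
from h import *
im,d,c=snap('top','top_p1'); P=cloud(d,c)
m=(np.hypot(P[...,0]-.515,P[...,1]+.0575)<.06)&(P[...,2]>.074)&(P[...,2]<.095)
print('placed rim',cv2.minEnclosingCircle(P[m][:,:2].astype(np.float32)),np.median(P[m][:,2]),m.sum())
cv2.imwrite('pics/tc2.png',cv2.resize(cv2.cvtColor(im,cv2.COLOR_RGB2BGR)[140:300,120:460],None,fx=2.3,fy=2.3,interpolation=cv2.INTER_CUBIC))
E
```

```text
t 20.52 pos [0.4279 0.2784 0.2125] yaw 9.57 fix rx,ry -0.01 0.03 turn rz total 0.046 shift [ 0.367 -0.363  4.815] F [-0.1 -0.3  0.3] w 0.0914
jar ([array([ 0.5247, -0.0573]), np.float64(0.0279)], np.int32(50), np.float64(0.06757738941606234))
blue ([array([0.4374, 0.2913]), np.float64(0.0333)], np.int32(95), np.float64(0.07446553128296367))
placed rim ((0.515437662601471, -0.055479686707258224), 0.03304590284824371) 0.08269111870452467 142Traceback (most recent call last):
  File "m2.py", line 8, in <module>
    print(n,circ(near(x,y,.07)&(P[...,2]>lo)&(P[...,2]<hi)))
            ~~~~^^^^^^^^^^^^^^^^^^^^^^^^^^^^^^^^^^^^^^^^^^^
  File "m2.py", line 4, in circ
    m=m.astype(np.uint8); n,l,s,ce=cv2.connectedComponentsWithStats(m); i=1+np.argmax(s[1:,4])
                                                                            ~~~~~~~~~^^^^^^^^^
    return _wrapfunc(a, 'argmax', axis=axis, out=out, **kwds)
    return bound(*args, **kwds)
ValueError: attempt to get argmax of an empty sequence
```

View pics/tc2.png

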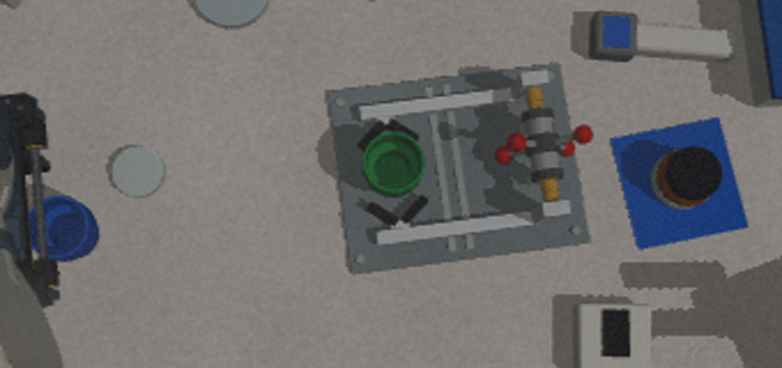

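The crop shows the green pot upright on the seat at (393,162), the jar standing on the mat at (688,176), and the gripper beside the blue pot at (65,228).

jog_arm:
  rot:
    - [0, 0.03, 0.04]
    - [0, 0, 0]
    - [0, 0, 0]
    - [0, 0, 0]
    - [0, 0, 0]
    - [0, 0, 0]
    - [0, 0, 0]
    - [0, 0, 0]
    - [0, 0, 0]
  dp:
    - [0.18, -0.18, 0]
    - [0.17, -0.17, 0]
    - [0, 0, 0]
    - [0, 0, 0.6]
    - [0, 0, 0.8]
    - [0, 0, 0.8]
    - [0, 0, 0.4]
    - [0, 0, 0]
    - [0, 0, 0]
  claw: [91, 91, 91, 91, 91, 91, 91, 91, 91]

```text
t: 21.37
position: [0.4416, 0.2897, 0.133]
eef_rot: [-0.001, 0.997, 0.078, 0.002]
ft_force: [-0.0, -0.1, 1.0]
width: 0.0913
```

```bash
python3 go.py .4372 .2911 .068 9.3
```

```text
t 21.37 pos [0.4416 0.2897 0.133 ] yaw 8.95 fix rx,ry -0.02 -0.05 turn rz total -0.058 shift [-0.139 -0.071  2.167] F [-0.  -0.1  1. ] w 0.0913
```

jog_arm:
  rot:
    - [-0.02, -0.05, -0.05]
    - [0, 0, 0]
    - [0, 0, 0]
    - [0, 0, 0]
    - [0, 0, 0]
    - [0, 0, 0]
    - [0, 0, 0]
  dp:
    - [-0.14, -0.07, 0]
    - [0, 0, 0.4]
    - [0, 0, 0.7]
    - [0, 0, 0.6]
    - [0, 0, 0.3]
    - [0, 0, 0]
    - [0, 0, 0]
  claw: [91, 91, 91, 91, 91, 91, 91]

```text
t: 21.95
position: [0.44, 0.2936, 0.0778]
eef_rot: [-0.002, 0.997, 0.081, 0.004]
ft_force: [0.5, 0.3, 0.2]
width: 0.0911
```

```bash
python3 go.py .4372 .2911 .068 9.3
```

```text
t 21.95 pos [0.44   0.2936 0.0778] yaw 9.32 fix rx,ry -0.03 -0.07 turn rz total 0.003 shift [-0.106  0.067  0.325] F [0.5 0.3 0.2] w 0.0911
```

jog_arm:
  rot:
    - [-0.03, -0.07, 0]
    - [0, 0, 0]
    - [0, 0, 0]
    - [0, 0, 0]
    - [0, 0, 0]
    - [0, 0, 0]
    - [0, 0, 0]
    - [0, 0, 0]
    - [0, 0, 0]
    - [0, 0, 0]
    - [0, 0, 0]
  dp:
    - [-0.1, 0.06, 0.15]
    - [0, 0, 0.08]
    - [0, 0, 0]
    - [0, 0, 0]
    - [0, 0, 0]
    - [0, 0, 0]
    - [0, 0, 0]
    - [0, 0, 0]
    - [0, 0, 0]
    - [0, 0, 0]
    - [0, 0, 0]
  claw: [91, 91, 91, 80, 72, 65, 60, 55, 55, 55, 55]
  grip_force: 12

```text
t: 22.87
position: [0.4388, 0.2921, 0.0742]
eef_rot: [-0.001, 0.997, 0.081, 0.002]
ft_force: [0.6, 0.5, -1.4]
width: 0.0661
```

```bash
python3 go.py .4372 .2911 .068 9.3
```

```text
t 22.87 pos [0.4388 0.2921 0.0742] yaw 9.33 fix rx,ry -0.01 -0.04 turn rz total 0.005 shift [-0.056  0.023  0.206] F [ 0.6  0.5 -1.4] w 0.0661
```

jog_arm:
  rot:
    - [0, 0, 0]
    - [0, 0, 0]
    - [0, 0, 0]
    - [0, 0, 0]
    - [0, 0, 0]
    - [0, 0, 0]
    - [0, 0, 0]
    - [0, 0, 0]
    - [0, 0, 0]
    - [0, 0, 0]
  dp:
    - [0, 0, 0]
    - [0, 0, -0.15]
    - [0, 0, -0.4]
    - [0, 0, -0.7]
    - [0, 0, -0.8]
    - [0, 0, -0.8]
    - [0, 0, -0.8]
    - [0, 0, -0.8]
    - [0, 0, -0.4]
    - [0, 0, 0]
  claw: [55, 55, 55, 55, 55, 55, 55, 55, 55, 55]

```text
t: 23.7
position: [0.4368, 0.2912, 0.2276]
eef_rot: [0.0, 0.997, 0.081, 0.0]
ft_force: [0.9, -0.3, -1.8]
width: 0.0659
```

```bash
python3 go.py .5154 -.0555 .22 9.3
```

```text
t 23.7 pos [0.4368 0.2912 0.2276] yaw 9.33 fix rx,ry 0.0 -0.01 turn rz total 0.005 shift [ 0.719 11.827  0.254] F [ 0.9 -0.3 -1.8] w 0.0659
```

jog_arm:
  rot:
    - [0, 0, 0]
    - [0, 0, 0]
    - [0, 0, 0]
    - [0, 0, 0]
    - [0, 0, 0]
    - [0, 0, 0]
    - [0, 0, 0]
    - [0, 0, 0]
    - [0, 0, 0]
    - [0, 0, 0]
    - [0, 0, 0]
    - [0, 0, 0]
  dp:
    - [0.03, 0.5, 0]
    - [0.06, 0.95, 0]
    - [0.06, 0.95, 0]
    - [0.06, 0.95, 0]
    - [0.06, 0.95, 0]
    - [0.06, 0.95, 0]
    - [0.06, 0.95, 0]
    - [0.06, 0.95, 0]
    - [0.06, 0.95, 0]
    - [0.06, 0.95, 0]
    - [0.06, 0.95, 0]
    - [0.06, 0.6, 0]
  claw: [55, 55, 55, 55, 55, 55, 55, 55, 55, 55, 55, 55]

```text
t: 24.7
position: [0.5072, -0.0297, 0.2206]
eef_rot: [-0.001, 0.996, 0.085, -0.002]
ft_force: [-0.8, 0.6, -0.3]
width: 0.0662
```

```bash
python3 go.py .5154 -.0555 .22 9.3
```

```text
t 24.7 pos [ 0.5072 -0.0297  0.2206] yaw 9.72 fix rx,ry -0.02 0.04 turn rz total 0.07 shift [0.131 0.893 0.02 ] F [-0.8  0.6 -0.3] w 0.0662
```

jog_arm:
  rot:
    - [-0.02, 0.04, 0.05]
    - [0, 0, 0]
    - [0, 0, 0]
    - [0, 0, 0]
    - [0, 0, 0]
    - [0, 0, 0]
  dp:
    - [0.05, 0.35, 0]
    - [0.04, 0.25, 0]
    - [0, 0.05, 0]
    - [0, 0, 0.2]
    - [0, 0, 0]
    - [0, 0, 0]
  claw: [55, 55, 55, 55, 55, 55]

```text
t: 25.2
position: [0.5124, -0.0504, 0.2113]
eef_rot: [-0.001, 0.997, 0.08, -0.002]
ft_force: [0.1, 0.7, 0.8]
width: 0.0657
```

```bash
python3 go.py .5154 -.0555 .17 9.3; python3 - <<'E'
from h import *
s,m=st(); im,d,c=snap('top'); P=cloud(d,c); 
hsv=cv2.cvtColor(im,cv2.COLOR_RGB2HSV).astype(int)
n=np.hypot(P[...,0]-.515,P[...,1]+.0575)<.07
g=n&(hsv[...,0]>45)&(hsv[...,0]<85)&(hsv[...,1]>90)&(P[...,2]>.07); b=n&(hsv[...,0]>95)&(hsv[...,0]<130)&(hsv[...,1]>90)&(P[...,2]>.1)
for k in (g,b): print(k.sum(),P[k].min(0).round(4) if k.any() else '',P[k].max(0).round(4) if k.any() else '')
im,d,c=snap('wrist','wn')
E
```

```text
t 25.2 pos [ 0.5124 -0.0504  0.2113] yaw 9.23 fix rx,ry -0.01 0.03 turn rz total -0.012 shift [0.072 0.185 1.376] F [0.1 0.7 0.8] w 0.0657
0  
0
```

View pics/wn.png

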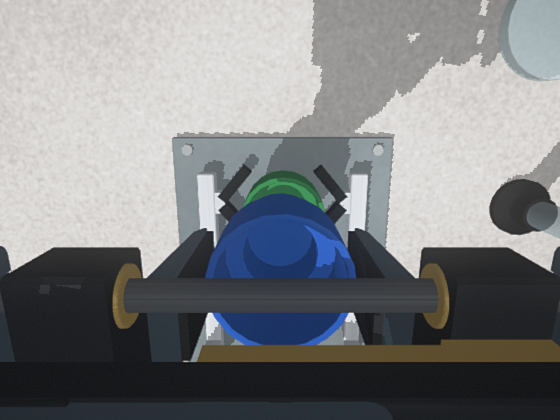

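The wrist view shows the blue pot held straight above the green one at (283,185).

jog_arm:
  rot:
    - [-0.01, 0.03, 0]
    - [0, 0, 0]
    - [0, 0, 0]
    - [0, 0, 0]
    - [0, 0, 0]
    - [0, 0, 0]
  dp:
    - [0.06, 0.14, 0]
    - [0, 0, 0.3]
    - [0, 0, 0.35]
    - [0, 0, 0.25]
    - [0, 0, 0]
    - [0, 0, 0]
  claw: [55, 55, 55, 55, 55, 55]

```text
t: 25.8
position: [0.5153, -0.0532, 0.1824]
eef_rot: [-0.0, 0.997, 0.082, 0.001]
ft_force: [-0.2, 0.3, -1.1]
width: 0.066
```

```bash
python3 go.py .5153 -.0555 .166 9.3
```

```text
t 25.8 pos [ 0.5153 -0.0532  0.1824] yaw 9.37 fix rx,ry 0.0 -0.01 turn rz total 0.012 shift [-0.012  0.076  0.547] F [-0.2  0.3 -1.1] w 0.066
```

jog_arm:
  rot:
    - [0, 0, 0]
    - [0, 0, 0]
    - [0, 0, 0]
    - [0, 0, 0]
    - [0, 0, 0]
    - [0, 0, 0]
  dp:
    - [0, 0.08, 0]
    - [0, 0, 0.2]
    - [0, 0, 0.2]
    - [0, 0, 0.1]
    - [0, 0, 0]
    - [0, 0, 0]
  claw: [55, 55, 55, 55, 55, 55]

```text
t: 26.3
position: [0.5161, -0.056, 0.1663]
eef_rot: [0.0, 0.997, 0.082, 0.001]
ft_force: [0.6, -0.0, -0.7]
width: 0.0656
```

```bash
python3 go.py .5153 -.0555 .145 9.3
```

```text
t 26.3 pos [ 0.5161 -0.056   0.1663] yaw 9.36 fix rx,ry 0.0 -0.02 turn rz total 0.01 shift [-0.023 -0.02   0.71 ] F [ 0.6 -0.  -0.7] w 0.0656
```

jog_arm:
  rot:
    - [0, -0.02, 0]
    - [0, 0, 0]
    - [0, 0, 0]
    - [0, 0, 0]
    - [0, 0, 0]
    - [0, 0, 0]
  dp:
    - [-0.02, -0.01, 0.1]
    - [0, 0, 0.2]
    - [0, 0, 0.2]
    - [0, 0, 0.1]
    - [0, 0, 0]
    - [0, 0, 0]
  claw: [55, 55, 55, 55, 55, 55]

```text
t: 26.8
position: [0.5153, -0.0557, 0.1463]
eef_rot: [0.0, 0.997, 0.082, -0.0]
ft_force: [-0.0, -0.3, 0.1]
width: 0.0656
```

```bash
python3 go.py .5153 -.0555 .1212 9.3
```

```text
t 26.8 pos [ 0.5153 -0.0557  0.1463] yaw 9.37 fix rx,ry 0.0 0.0 turn rz total 0.011 shift [-0.001 -0.006  0.837] F [-0.  -0.3  0.1] w 0.0656
```

jog_arm:
  rot:
    - [0, 0, 0]
    - [0, 0, 0]
    - [0, 0, 0]
    - [0, 0, 0]
    - [0, 0, 0]
    - [0, 0, 0]
    - [0, 0, 0]
  dp:
    - [0, 0, 0.1]
    - [0, 0, 0.2]
    - [0, 0, 0.2]
    - [0, 0, 0.1]
    - [0, 0, 0.08]
    - [0, 0, 0]
    - [0, 0, 0]
  claw: [55, 55, 55, 55, 55, 55, 55]

```text
t: 27.38
position: [0.5154, -0.0557, 0.1236]
eef_rot: [0.0, 0.997, 0.082, -0.0]
ft_force: [-0.7, -0.2, -1.4]
width: 0.066
```

```bash
python3 go.py .5153 -.0555 .1212 9.3
```

```text
t 27.38 pos [ 0.5154 -0.0557  0.1236] yaw 9.37 fix rx,ry 0.0 0.0 turn rz total 0.012 shift [-0.002 -0.007  0.079] F [-0.7 -0.2 -1.4] w 0.066
```

Next I lower the last few millimetres, release and raise.

jog_arm:
  rot:
    - [0, 0, 0]
    - [0, 0, 0]
    - [0, 0, 0]
    - [0, 0, 0]
    - [0, 0, 0]
    - [0, 0, 0]
    - [0, 0, 0]
    - [0, 0, 0]
    - [0, 0, 0]
    - [0, 0, 0]
  dp:
    - [0, 0, 0.05]
    - [0, 0, 0.04]
    - [0, 0, 0.02]
    - [0, 0, 0]
    - [0, 0, 0]
    - [0, 0, 0]
    - [0, 0, 0]
    - [0, 0, 0]
    - [0, 0, 0]
    - [0, 0, 0]
  claw: [55, 55, 55, 55, 62, 68, 74, 82, 91, 91]

```text
t: 28.22
position: [0.516, -0.0559, 0.1213]
eef_rot: [0.001, 0.997, 0.082, 0.001]
ft_force: [-0.0, 0.6, 0.5]
width: 0.0903
```

jog_arm:
  rot:
    - [0, 0, 0]
    - [0, 0, 0]
    - [0, 0, 0]
    - [0, 0, 0]
    - [0, 0, 0]
    - [0, 0, 0]
    - [0, 0, 0]
    - [0, 0, 0]
    - [0, 0, 0]
    - [0, 0, 0]
    - [0, 0, 0]
    - [0, 0, 0]
  dp:
    - [0, 0, -0.2]
    - [0, 0, -0.5]
    - [0, 0, -0.9]
    - [0, 0, -0.9]
    - [0, 0, -0.9]
    - [0, 0.4, -0.5]
    - [0, 0.9, 0]
    - [0, 0.9, 0]
    - [0, 0.9, 0]
    - [0, 0.9, 0]
    - [0, 0.5, 0]
    - [0, 0, 0]
  claw: [91, 91, 91, 91, 91, 91, 91, 91, 80, 70, 60, 50]

```text
t: 29.22
position: [0.5378, -0.1934, 0.25]
eef_rot: [0.001, 0.997, 0.083, 0.002]
ft_force: [-0.3, 0.2, 0.6]
width: 0.0675
```

```bash
python3 go.py .5415 -.2147 .2 9.3; python3 - <<'E'
from h import *
im,d,c=snap('wrist','wb'); P=cloud(d,c)
hsv=cv2.cvtColor(im,cv2.COLOR_RGB2HSV); h,s_=hsv[...,0],hsv[...,1]
m=(((h<8)|(h>172))&(s_>140)).astype(np.uint8); n,l,s,ce=cv2.connectedComponentsWithStats(m)
for i in range(1,n):
    if s[i,4]>20: q=P[l==i]; print(ce[i].round(1),s[i],np.median(q,0).round(4),'top',q[np.argmax(q[:,2])].round(4))
E
```

```text
t 29.22 pos [ 0.5378 -0.1934  0.25  ] yaw 9.57 fix rx,ry 0.03 -0.03 turn rz total 0.045 shift [0.007 0.721 1.667] F [-0.3  0.2  0.6] w 0.0675
[278.1 185. ] [267 165  23  39 702] [ 0.5344 -0.1808  0.1135] top [ 0.5258 -0.1247  0.3949]
[271.5 243.6] [269 241   5   7  26] [ 0.5395 -0.2524  0.0418] top [ 0.541  -0.2526  0.0445]
[284.3 243.5] [283 241   4   7  23] [ 0.5522 -0.2498  0.0419] top [ 0.5507 -0.2489  0.0443]
[277.7 270.1] [267 261  22  17 298] [ 0.5453 -0.2492  0.112 ] top [ 0.5258 -0.1247  0.3949]
```

View pics/wb.png

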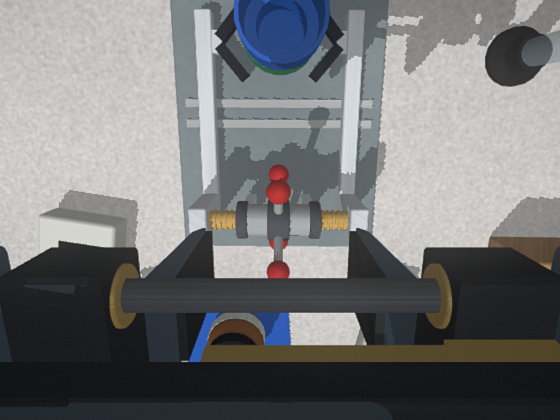

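The wrist view shows the blue pot nested straight in the green one at (283,30). The upper balls are at (278,190) and (278,270). I take the rear upper ball at about (0.5457,-0.2496,0.108).

```bash
python3 go.py .5457 -.2496 .114 9.3; python3 - <<'E'
from h import *
im,d,c=snap('top'); P=cloud(d,c); K,Rm,t=c
print(robot.observe()['t'])
m=(np.hypot(P[...,0]-.515,P[...,1]+.0575)<.06)&(P[...,2]>.112)&(P[...,2]<.14)
if m.sum()>10: print('stack rim',cv2.minEnclosingCircle(P[m][:,:2].astype(np.float32)),np.median(P[m][:,2]),m.sum())
E
```

```text
t 29.27 pos [ 0.5375 -0.1922  0.2499] yaw 9.57 fix rx,ry 0.02 -0.03 turn rz total 0.046 shift [-0.041  1.933  4.532] F [0.7 0.6 0.1] w 0.0632
29.3167
stack rim ((0.5168382525444031, -0.05585484579205513), 0.033270448446273804) 0.12198899147282416 162
```

jog_arm:
  rot:
    - [0.03, -0.03, 0.04]
    - [0, 0, 0]
    - [0, 0, 0]
    - [0, 0, 0]
    - [0, 0, 0]
  dp:
    - [0, 0.6, 0]
    - [0, 0.7, 0]
    - [0, 0.4, 0]
    - [0, 0, 0]
    - [0, 0, 0]
  claw: [50, 50, 50, 50, 50]

```text
t: 29.73
position: [0.5449, -0.2358, 0.2497]
eef_rot: [-0.002, 0.996, 0.084, -0.001]
ft_force: [-0.9, -0.0, 0.0]
width: 0.0499
```

```bash
python3 go.py .5457 -.2496 .114 9.3
```

```text
t 29.73 pos [ 0.5449 -0.2358  0.2497] yaw 9.62 fix rx,ry -0.05 0.02 turn rz total 0.053 shift [-0.049  0.458  4.524] F [-0.9 -0.   0. ] w 0.0499
```

jog_arm:
  rot:
    - [-0.05, 0.02, 0.05]
    - [0, 0, 0]
    - [0, 0, 0]
    - [0, 0, 0]
    - [0, 0, 0]
    - [0, 0, 0]
    - [0, 0, 0]
    - [0, 0, 0]
  dp:
    - [-0.04, 0.4, 0]
    - [0, 0, 0.3]
    - [0, 0, 0.7]
    - [0, 0, 0.8]
    - [0, 0, 0.8]
    - [0, 0, 0.4]
    - [0, 0, 0]
    - [0, 0, 0]
  claw: [50, 50, 50, 50, 50, 50, 50, 50]

```text
t: 30.4
position: [0.5451, -0.2437, 0.1544]
eef_rot: [0.0, 0.997, 0.082, 0.0]
ft_force: [-0.2, 0.3, 0.2]
width: 0.0498
```

```bash
python3 go.py .5457 -.2496 .114 9.3
```

```text
t 30.4 pos [ 0.5451 -0.2437  0.1544] yaw 9.45 fix rx,ry 0.0 -0.01 turn rz total 0.024 shift [-0.011  0.198  1.347] F [-0.2  0.3  0.2] w 0.0498
```

jog_arm:
  rot:
    - [0, 0, 0.02]
    - [0, 0, 0]
    - [0, 0, 0]
    - [0, 0, 0]
    - [0, 0, 0]
    - [0, 0, 0]
  dp:
    - [0, 0.2, 0]
    - [0, 0, 0.4]
    - [0, 0, 0.5]
    - [0, 0, 0.3]
    - [0, 0, 0.1]
    - [0, 0, 0]
  claw: [50, 50, 50, 50, 50, 50]

```text
t: 30.9
position: [0.549, -0.252, 0.119]
eef_rot: [0.002, 0.997, 0.081, 0.004]
ft_force: [-0.3, 1.0, -0.4]
width: 0.05
```

```bash
python3 go.py .5457 -.2496 .114 9.3
```

```text
t 30.9 pos [ 0.549 -0.252  0.119] yaw 9.33 fix rx,ry 0.05 -0.06 turn rz total 0.005 shift [-0.095 -0.098  0.168] F [-0.3  1.  -0.4] w 0.05
```

jog_arm:
  rot:
    - [0.05, -0.06, 0]
    - [0, 0, 0]
    - [0, 0, 0]
    - [0, 0, 0]
    - [0, 0, 0]
    - [0, 0, 0]
    - [0, 0, 0]
    - [0, 0, 0]
    - [0, 0, 0]
  dp:
    - [-0.09, -0.08, 0.15]
    - [0, 0, 0]
    - [0, 0, 0]
    - [0, 0, 0]
    - [0, 0, 0]
    - [0, 0, 0]
    - [0, 0, 0]
    - [0, 0, 0]
    - [0, 0, 0]
  claw: [50, 40, 30, 20, 10, 10, 10, 10, 10]
  grip_force: 20

```text
t: 31.65
position: [0.5457, -0.2508, 0.1168]
eef_rot: [0.001, 0.997, 0.081, 0.0]
ft_force: [-1.0, -0.8, -3.2]
width: 0.0184
```

```bash
python3 go.py .5457 -.2496 .114 9.3
```

```text
t 31.65 pos [ 0.5457 -0.2508  0.1168] yaw 9.34 fix rx,ry 0.01 -0.0 turn rz total 0.006 shift [ 0.006 -0.04   0.093] F [-1.  -0.8 -3.2] w 0.0184
```

Ball held at width 18.4 mm. First half of the stroke:

jog_arm:
  rot:
    - [0, 0, 0]
    - [0, 0, 0]
    - [0, 0, 0]
    - [0, 0, 0]
    - [0, 0, 0]
    - [0, 0, 0]
    - [0, 0, 0]
  dp:
    - [0, -0.17, -0.14]
    - [0, -0.18, -0.12]
    - [0, -0.19, -0.1]
    - [0, -0.21, -0.07]
    - [0, -0.21, -0.04]
    - [0, -0.22, -0.01]
    - [0, 0, 0]
  claw: [10, 10, 10, 10, 10, 10, 10]

```text
t: 32.23
position: [0.5398, -0.2146, 0.1332]
eef_rot: [0.003, 0.997, 0.081, 0.001]
ft_force: [1.2, 0.5, -10.1]
width: 0.0183
```

```bash
cat > sl.py <<'E'
from h import *
s,m=st(); p=s['position']-np.array([.5405,-.2147,.078]); yc=np.array([-.161,.987]); y=p[:2]@yc
print('t',round(s['t'],2),'y_c',round(y*1e3,1),'dz',round(p[2]*1e3,1),'ang',np.degrees(np.arctan2(y,p[2])).round(1),'r',round(np.hypot(y,p[2])*1e3,1),'x_c',round((p[0]*.987+p[1]*.161)*1e3,1),'F',np.round(s['ft_force'],1),'w',round(s['width']*1e3,1),'tilt',m[2,:2].round(3),'yaw',np.degrees(np.arctan2(m[1,0],m[0,0])).round(1))
E
python3 sl.py
```

```text
t 32.23 y_c 0.2 dz 55.2 ang 0.2 r 55.2 x_c -0.7 F [  1.2   0.5 -10.1] w 18.3 tilt [0.001 0.005] yaw 9.3
```

jog_arm:
  rot:
    - [0.05, 0, 0]
    - [0, 0, 0]
    - [0, 0, 0]
    - [0, 0, 0]
    - [0, 0, 0]
    - [0, 0, 0]
    - [0, 0, 0]
  dp:
    - [0, -0.22, 0.08]
    - [0, -0.21, 0.08]
    - [0, -0.21, 0.1]
    - [0, -0.19, 0.12]
    - [0, -0.18, 0.14]
    - [0, -0.17, 0.15]
    - [0, 0, 0]
  claw: [10, 10, 10, 10, 10, 10, 10]

```text
t: 32.82
position: [0.5339, -0.1784, 0.1179]
eef_rot: [0.002, 0.997, 0.082, 0.002]
ft_force: [1.3, -6.7, -11.0]
width: 0.0185
```

```bash
python3 sl.py
```

```text
t 32.82 y_c 36.9 dz 39.9 ang 42.7 r 54.3 x_c -0.7 F [  1.3  -6.7 -11. ] w 18.5 tilt [0.004 0.004] yaw 9.4
```

jog_arm:
  rot:
    - [0, 0, 0]
    - [0, 0, 0]
    - [0, 0, 0]
    - [0, 0, 0]
    - [0, 0, 0]
    - [0, 0, 0]
    - [0, 0, 0]
    - [0, 0, 0]
    - [0, 0, 0]
    - [0, 0, 0]
    - [0, 0, 0]
  dp:
    - [0, -0.02, 0.15]
    - [0, -0.02, 0.1]
    - [0, 0, 0]
    - [0, 0, 0]
    - [0, 0, 0]
    - [0, 0, 0]
    - [0, 0, 0]
    - [0, 0, -0.5]
    - [0, 0, -0.6]
    - [0, 0, -0.3]
    - [0, 0, 0]
  claw: [10, 10, 20, 30, 40, 50, 50, 50, 50, 50, 50]

```text
t: 33.73
position: [0.5335, -0.1753, 0.155]
eef_rot: [-0.001, 0.997, 0.082, 0.002]
ft_force: [-0.0, -0.6, -0.0]
width: 0.0501
```

```bash
python3 sl.py; cat > balls.py <<'E'
from h import *
im,d,c=snap('top'); P=cloud(d,c); hsv=cv2.cvtColor(im,cv2.COLOR_RGB2HSV); h,s_=hsv[...,0],hsv[...,1]
M=np.array([.5405,-.2147]); yc=np.array([-.161,.987])
m=(((h<8)|(h>172))&(s_>140)&(P[...,2]>.02)&(P[...,2]<.14)&(np.hypot(P[...,0]-M[0],P[...,1]-M[1])<.09)).astype(np.uint8)
o=-c[1].T@c[2]
n,l,s,ce=cv2.connectedComponentsWithStats(m)
for i in range(1,n):
    if s[i,4]>8:
        q=np.median(P[l==i],0); r=(q-o)/np.linalg.norm(q-o); C=q+r*.0085; y=(C[:2]-M)@yc; z=C[2]-.072
        print('ball y',(y*1e3).round(1),'z',(z*1e3).round(1),'ang',np.degrees(np.arctan2(y,z)).round(1),s[i,4],'xy',C[:2].round(4))
a=(P[...,2]>.075)&(P[...,2]<.1)&(np.abs((P[...,:2]-M)@yc)<.02); q=(P[a][:,:2]-M)@np.array([.987,.161])
q=q[np.abs(q)>.045]; print('posts', [ (np.median(k)*1e3).round(1) for k in (q[q<0],q[q>0]) if len(k)])
m=(np.hypot(P[...,0]-.515,P[...,1]+.0575)<.06)&(P[...,2]>.112)&(P[...,2]<.14)
if m.sum()>10: print('stack rim',cv2.minEnclosingCircle(P[m][:,:2].astype(np.float32)),m.sum())
m=(np.hypot(P[...,0]-.517,P[...,1]+.385)<.09)&(P[...,2]>.045)&(P[...,2]<.08)
if m.sum()>10: print('jar',cv2.minEnclosingCircle(P[m][:,:2].astype(np.float32)),m.sum())
E
python3 balls.py
```

```text
t 33.73 y_c 40.0 dz 77.0 ang 27.5 r 86.7 x_c -0.5 F [-0.  -0.6 -0. ] w 50.1 tilt [ 0.004 -0.001] yaw 9.4
posts []
stack rim ((0.5164484977722168, -0.05588427931070328), 0.032941076904535294) 119
jar ((0.5182234644889832, -0.38379549980163574), 0.029169391840696335) 382
```

jog_arm:
  rot:
    - [0, 0, 0]
    - [0, 0, 0]
    - [0, 0, 0]
    - [0, 0, 0]
  dp:
    - [0, 0.3, -0.6]
    - [0, 0.3, -0.8]
    - [0, 0, -0.6]
    - [0, 0, 0]
  claw: [50, 50, 50, 50]

```text
t: 34.12
position: [0.5348, -0.1931, 0.2125]
eef_rot: [-0.002, 0.997, 0.082, -0.001]
ft_force: [1.1, -0.6, 0.4]
width: 0.05
```

```bash
sed -i "s/^im,d,c=snap('top')/import sys\nim,d,c=snap(sys.argv[1],sys.argv[2] if len(sys.argv)>2 else None)/" balls.py; python3 balls.py wrist; python3 go.py .5457 -.2496 .16 9.3
```

```text
ball y 34.8 z 30.4 ang 48.8 726 xy [ 0.5342 -0.1805]
ball y -41.9 z -35.0 ang -129.9 42 xy [ 0.54   -0.2572]
ball y -41.8 z -34.8 ang -129.8 40 xy [ 0.5536 -0.2549]
posts [np.float64(-65.8), np.float64(64.6)]
stack rim ((0.5164665579795837, -0.05992946773767471), 0.03269195184111595) 1236
t 34.17 pos [ 0.5344 -0.1929  0.2111] yaw 9.42 fix rx,ry -0.05 0.02 turn rz total 0.019 shift [0.068 1.926 1.702] F [-0.9 -0.5 -0.9] w 0.0501
```

jog_arm:
  rot:
    - [-0.05, 0.02, 0]
    - [0, 0, 0]
    - [0, 0, 0]
    - [0, 0, 0]
    - [0, 0, 0]
    - [0, 0, 0]
    - [0, 0, 0]
  dp:
    - [0.03, 0.5, 0]
    - [0.03, 0.7, 0]
    - [0, 0.55, 0]
    - [0, 0, 0.3]
    - [0, 0, 0.6]
    - [0, 0, 0.4]
    - [0, 0, 0]
  claw: [50, 50, 50, 50, 50, 50, 50]

```text
t: 34.75
position: [0.5434, -0.2491, 0.1626]
eef_rot: [-0.001, 0.997, 0.082, -0.003]
ft_force: [-0.1, 0.9, -0.8]
width: 0.0502
```

```bash
python3 sl.py; python3 go.py .5458 -.2473 .115 9.3
```

```text
t 34.75 y_c -34.4 dz 84.6 ang -22.1 r 91.4 x_c -2.7 F [-0.1  0.9 -0.8] w 50.2 tilt [-0.005 -0.002] yaw 9.4
t 34.75 pos [ 0.5434 -0.2491  0.1626] yaw 9.38 fix rx,ry -0.02 0.05 turn rz total 0.013 shift [ 0.09  -0.046  1.588] F [-0.1  0.9 -0.8] w 0.0502
```

jog_arm:
  rot:
    - [-0.02, 0.05, 0]
    - [0, 0, 0]
    - [0, 0, 0]
    - [0, 0, 0]
    - [0, 0, 0]
    - [0, 0, 0]
  dp:
    - [0.05, -0.05, 0.2]
    - [0, 0, 0.5]
    - [0, 0, 0.5]
    - [0, 0, 0.25]
    - [0, 0, 0.1]
    - [0, 0, 0]
  claw: [50, 50, 50, 50, 50, 50]

```text
t: 35.25
position: [0.5443, -0.247, 0.1121]
eef_rot: [-0.001, 0.997, 0.082, -0.0]
ft_force: [-0.5, 0.0, 0.5]
width: 0.0498
```

```bash
python3 sl.py; python3 go.py .5458 -.2473 .115 9.3
```

```text
t 35.25 y_c -32.5 dz 34.1 ang -43.6 r 47.1 x_c -1.5 F [-0.5  0.   0.5] w 49.8 tilt [-0.    -0.001] yaw 9.4
t 35.25 pos [ 0.5443 -0.247   0.1121] yaw 9.36 fix rx,ry -0.01 0.0 turn rz total 0.009 shift [ 0.048  0.019 -0.096] F [-0.5  0.   0.5] w 0.0498
```

jog_arm:
  rot:
    - [0, 0, 0]
    - [0, 0, 0]
    - [0, 0, 0]
    - [0, 0, 0]
    - [0, 0, 0]
    - [0, 0, 0]
    - [0, 0, 0]
  dp:
    - [0.04, 0, -0.06]
    - [0, 0, 0]
    - [0, 0, 0]
    - [0, 0, 0]
    - [0, 0, 0]
    - [0, 0, 0]
    - [0, 0, 0]
  claw: [40, 30, 20, 10, 10, 10, 10]

```text
t: 35.83
position: [0.5451, -0.2472, 0.1166]
eef_rot: [0.0, 0.997, 0.082, -0.0]
ft_force: [4.2, 1.9, -5.6]
width: 0.0185
```

jog_arm:
  rot:
    - [0, 0, 0]
    - [0, 0, 0]
    - [0, 0, 0]
    - [0, 0, 0]
    - [0, 0, 0]
    - [0, 0, 0]
    - [0, 0, 0]
  dp:
    - [0, -0.17, -0.13]
    - [0, -0.18, -0.11]
    - [0, -0.19, -0.09]
    - [0, -0.21, -0.06]
    - [0, -0.21, -0.03]
    - [0, -0.2, 0]
    - [0, 0, 0]
  claw: [10, 10, 10, 10, 10, 10, 10]

```text
t: 36.42
position: [0.5389, -0.2095, 0.1303]
eef_rot: [0.001, 0.997, 0.082, 0.0]
ft_force: [1.2, -1.5, -11.0]
width: 0.0184
```

```bash
python3 sl.py
```

```text
t 36.42 y_c 5.4 dz 52.3 ang 5.9 r 52.6 x_c -0.7 F [  1.2  -1.5 -11. ] w 18.4 tilt [0.    0.001] yaw 9.4
```

jog_arm:
  rot:
    - [0, 0, 0]
    - [0, 0, 0]
    - [0, 0, 0]
    - [0, 0, 0]
    - [0, 0, 0]
    - [0, 0, 0]
    - [0, 0, 0]
    - [0, 0, 0]
  dp:
    - [0, -0.21, 0.08]
    - [0, -0.21, 0.08]
    - [0, -0.2, 0.1]
    - [0, -0.19, 0.12]
    - [0, -0.17, 0.14]
    - [0, -0.13, 0.16]
    - [0, -0.1, 0.17]
    - [0, 0, 0]
  claw: [10, 10, 10, 10, 10, 10, 10, 10]

```text
t: 37.08
position: [0.5328, -0.1719, 0.1079]
eef_rot: [0.002, 0.997, 0.083, 0.001]
ft_force: [0.9, -6.8, -7.8]
width: 0.0183
```

```bash
python3 sl.py
```

```text
t 37.08 y_c 43.5 dz 29.9 ang 55.4 r 52.8 x_c -0.7 F [ 0.9 -6.8 -7.8] w 18.3 tilt [0.002 0.005] yaw 9.5
```

jog_arm:
  rot:
    - [0, 0, 0]
    - [0, 0, 0]
    - [0, 0, 0]
    - [0, 0, 0]
    - [0, 0, 0]
    - [0, 0, 0]
    - [0, 0, 0]
    - [0, 0, 0]
    - [0, 0, 0]
    - [0, 0, 0]
    - [0, 0, 0]
    - [0, 0, 0]
  dp:
    - [0, 0, 0]
    - [0, 0, 0]
    - [0, 0, 0]
    - [0, 0, 0]
    - [0, 0, 0]
    - [0, 0, -0.6]
    - [0, 0, -0.9]
    - [0, 0, -0.9]
    - [0, 0.2, -0.6]
    - [0, 0.4, -0.3]
    - [0, 0, 0]
    - [0, 0, 0]
  claw: [20, 30, 40, 50, 50, 50, 50, 50, 50, 50, 50, 50]

```text
t: 38.08
position: [0.5355, -0.1889, 0.2116]
eef_rot: [0.001, 0.997, 0.082, 0.001]
ft_force: [-0.3, 0.4, -0.4]
width: 0.0495
```

```bash
python3 sl.py; python3 balls.py wrist wk2; python3 go.py .5450 -.2435 .16 9.3
```

```text
t 38.08 y_c 26.3 dz 133.6 ang 11.1 r 136.2 x_c -0.8 F [-0.3  0.4 -0.4] w 49.5 tilt [0.002 0.003] yaw 9.4
ball y 37.7 z 27.9 ang 53.5 590 xy [ 0.5338 -0.1776]
ball y -44.2 z -31.8 ang -125.7 56 xy [ 0.5404 -0.2595]
ball y -43.6 z -31.7 ang -126.0 45 xy [ 0.5537 -0.2567]
posts [np.float64(-61.2), np.float64(60.5)]
stack rim ((0.5164417624473572, -0.05872178450226784), 0.03275554999709129) 1309
t 38.13 pos [ 0.5355 -0.1888  0.2114] yaw 9.46 fix rx,ry 0.03 -0.02 turn rz total 0.026 shift [0.018 1.849 1.714] F [ 0.4 -0.1  0.6] w 0.0501
```

jog_arm:
  rot:
    - [0.03, -0.02, 0.02]
    - [0, 0, 0]
    - [0, 0, 0]
    - [0, 0, 0]
    - [0, 0, 0]
    - [0, 0, 0]
    - [0, 0, 0]
    - [0, 0, 0]
  dp:
    - [0, 0.5, 0]
    - [0.01, 0.7, 0]
    - [0.01, 0.4, 0]
    - [0, 0, 0]
    - [0, 0, 0.5]
    - [0, 0, 0.8]
    - [0, 0, 0.4]
    - [0, 0, 0]
  claw: [50, 50, 50, 50, 50, 50, 50, 50]

```text
t: 38.8
position: [0.5422, -0.237, 0.1533]
eef_rot: [-0.003, 0.997, 0.081, -0.003]
ft_force: [0.4, 0.3, 0.1]
width: 0.0501
```

```bash
python3 sl.py; python3 go.py .5451 -.2432 .12 9.3
```

```text
t 38.8 y_c -22.3 dz 75.3 ang -16.5 r 78.5 x_c -1.9 F [0.4 0.3 0.1] w 50.1 tilt [-0.005 -0.006] yaw 9.3
t 38.8 pos [ 0.5422 -0.237   0.1533] yaw 9.27 fix rx,ry -0.05 0.05 turn rz total -0.005 shift [0.062 0.22  1.11 ] F [0.4 0.3 0.1] w 0.0501
```

jog_arm:
  rot:
    - [-0.05, 0.05, 0]
    - [0, 0, 0]
    - [0, 0, 0]
    - [0, 0, 0]
    - [0, 0, 0]
    - [0, 0, 0]
  dp:
    - [0.05, 0.21, 0]
    - [0, 0, 0.3]
    - [0, 0, 0.4]
    - [0, 0, 0.25]
    - [0, 0, 0]
    - [0, 0, 0]
  claw: [50, 50, 50, 50, 50, 50]

```text
t: 39.3
position: [0.5455, -0.2433, 0.124]
eef_rot: [0.0, 0.997, 0.081, 0.001]
ft_force: [0.4, -0.4, 0.0]
width: 0.0501
```

```bash
python3 sl.py; python3 go.py .5451 -.2432 .119 9.3
```

```text
t 39.3 y_c -29.1 dz 46.0 ang -32.3 r 54.4 x_c 0.3 F [ 0.4 -0.4  0. ] w 50.1 tilt [0.001 0.   ] yaw 9.3
t 39.3 pos [ 0.5455 -0.2433  0.124 ] yaw 9.27 fix rx,ry 0.0 -0.01 turn rz total -0.005 shift [-0.013 -0.007  0.165] F [ 0.4 -0.4  0. ] w 0.0501
```

jog_arm:
  rot:
    - [0, 0, 0]
    - [0, 0, 0]
    - [0, 0, 0]
    - [0, 0, 0]
    - [0, 0, 0]
    - [0, 0, 0]
    - [0, 0, 0]
  dp:
    - [-0.01, 0, 0.14]
    - [0, 0, 0]
    - [0, 0, 0]
    - [0, 0, 0]
    - [0, 0, 0]
    - [0, 0, 0]
    - [0, 0, 0]
  claw: [50, 40, 30, 20, 10, 10, 10]

```text
t: 39.88
position: [0.5446, -0.2439, 0.1212]
eef_rot: [0.001, 0.997, 0.081, 0.0]
ft_force: [-2.4, -1.9, -1.2]
width: 0.0185
```

jog_arm:
  rot:
    - [0, 0, 0]
    - [0, 0, 0]
    - [0, 0, 0]
    - [0, 0, 0]
    - [0, 0, 0]
    - [0, 0, 0]
    - [0, 0, 0]
  dp:
    - [0, -0.18, -0.11]
    - [0, -0.19, -0.1]
    - [0, -0.2, -0.07]
    - [0, -0.2, -0.04]
    - [0, -0.2, -0.01]
    - [0, -0.2, 0.02]
    - [0, 0, 0]
  claw: [10, 10, 10, 10, 10, 10, 10]

```text
t: 40.47
position: [0.5385, -0.2065, 0.1314]
eef_rot: [0.002, 0.997, 0.081, 0.001]
ft_force: [0.1, -0.7, -9.8]
width: 0.0184
```

```bash
python3 sl.py
```

```text
t 40.47 y_c 8.4 dz 53.4 ang 9.0 r 54.1 x_c -0.7 F [ 0.1 -0.7 -9.8] w 18.4 tilt [0.001 0.004] yaw 9.3
```

jog_arm:
  rot:
    - [0.03, 0, 0]
    - [0, 0, 0]
    - [0, 0, 0]
    - [0, 0, 0]
    - [0, 0, 0]
    - [0, 0, 0]
    - [0, 0, 0]
    - [0, 0, 0]
  dp:
    - [0, -0.2, 0.09]
    - [0, -0.2, 0.1]
    - [0, -0.19, 0.12]
    - [0, -0.17, 0.13]
    - [0, -0.15, 0.15]
    - [0, -0.12, 0.16]
    - [0, -0.08, 0.17]
    - [0, 0, 0]
  claw: [10, 10, 10, 10, 10, 10, 10, 10]

```text
t: 41.13
position: [0.5328, -0.1716, 0.1076]
eef_rot: [0.002, 0.997, 0.082, 0.002]
ft_force: [-0.9, -8.7, -10.6]
width: 0.0182
```

```bash
python3 sl.py
```

```text
t 41.13 y_c 43.8 dz 29.6 ang 55.9 r 52.9 x_c -0.7 F [ -0.9  -8.7 -10.6] w 18.2 tilt [0.003 0.004] yaw 9.4
```

jog_arm:
  rot:
    - [0.03, 0, 0]
    - [0, 0, 0]
    - [0, 0, 0]
    - [0, 0, 0]
  dp:
    - [0, -0.05, 0.16]
    - [0, -0.04, 0.16]
    - [0, -0.03, 0.16]
    - [0, 0, 0]
  claw: [10, 10, 10, 10]

```text
t: 41.47
position: [0.5323, -0.1686, 0.0967]
eef_rot: [0.002, 0.997, 0.083, 0.003]
ft_force: [0.3, -9.5, -13.1]
width: 0.0184
```

```bash
python3 sl.py
```

```text
t 41.47 y_c 46.8 dz 18.7 ang 68.2 r 50.4 x_c -0.6 F [  0.3  -9.5 -13.1] w 18.4 tilt [0.005 0.004] yaw 9.5
```

jog_arm:
  rot:
    - [0.03, -0.03, 0]
    - [0, 0, 0]
    - [0, 0, 0]
    - [0, 0, 0]
  dp:
    - [0, -0.02, 0.16]
    - [0, -0.01, 0.16]
    - [0, 0, 0.12]
    - [0, 0, 0]
  claw: [10, 10, 10, 10]

```text
t: 41.8
position: [0.5322, -0.1675, 0.0869]
eef_rot: [0.001, 0.997, 0.083, 0.002]
ft_force: [0.5, -10.7, -13.1]
width: 0.0185
```

```bash
python3 sl.py; python3 - <<'E'
from h import *
snap('scene','sc2')
E
```

```text
t 41.8 y_c 47.9 dz 8.9 ang 79.5 r 48.8 x_c -0.6 F [  0.5 -10.7 -13.1] w 18.5 tilt [0.004 0.003] yaw 9.5
```

View pics/sc2.png

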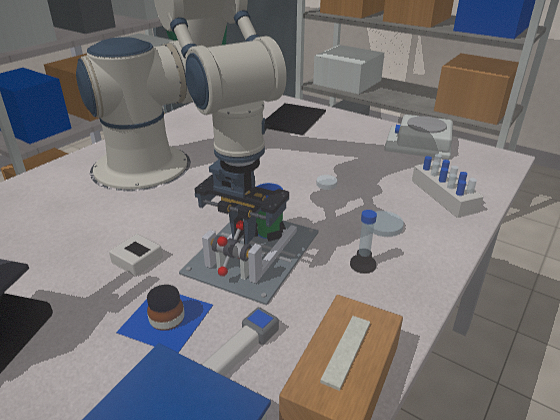

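The scene view shows the pots still nested, the jar on the mat at (165,307), and red balls at (240,226), (222,241) and (222,271). I regrasp the ball now near the top for the remainder.

jog_arm:
  rot:
    - [0, 0, 0]
    - [0, 0, 0]
    - [0, 0, 0]
    - [0, 0, 0]
    - [0, 0, 0]
    - [0, 0, 0]
    - [0, 0, 0]
    - [0, 0, 0]
    - [0, 0, 0]
    - [0, 0, 0]
    - [0, 0, 0]
    - [0, 0, 0]
  dp:
    - [0, 0, 0]
    - [0, 0, 0]
    - [0, 0, 0]
    - [0, 0, 0]
    - [0, 0, 0]
    - [0, 0, -0.6]
    - [0, 0, -0.9]
    - [0, 0, -0.9]
    - [0, 0, -0.9]
    - [0, 0.2, -0.7]
    - [0, 0, 0]
    - [0, 0, 0]
  claw: [20, 30, 40, 50, 50, 50, 50, 50, 50, 50, 50, 50]

```text
t: 42.85
position: [0.5321, -0.1711, 0.2113]
eef_rot: [-0.001, 0.997, 0.083, 0.001]
ft_force: [-0.4, 0.8, -0.6]
width: 0.0502
```

```bash
python3 sl.py; python3 balls.py wrist wk3; python3 go.py .5420 -.2235 .16 9.3
```

```text
t 42.85 y_c 44.4 dz 133.3 ang 18.4 r 140.5 x_c -1.2 F [-0.4  0.8 -0.6] w 50.2 tilt [ 0.002 -0.001] yaw 9.5
ball y 34.2 z 28.7 ang 50.0 780 xy [ 0.5342 -0.181 ]
ball y -36.4 z 38.4 ang -43.4 397 xy [ 0.5457 -0.2507]
posts []
stack rim ((0.5162865519523621, -0.05840875953435898), 0.03299598768353462) 1853
t 42.9 pos [ 0.5324 -0.1713  0.2113] yaw 9.54 fix rx,ry -0.01 -0.02 turn rz total 0.039 shift [0.036 1.771 1.708] F [0.5 0.  1. ] w 0.0499
```

View pics/wk3.png

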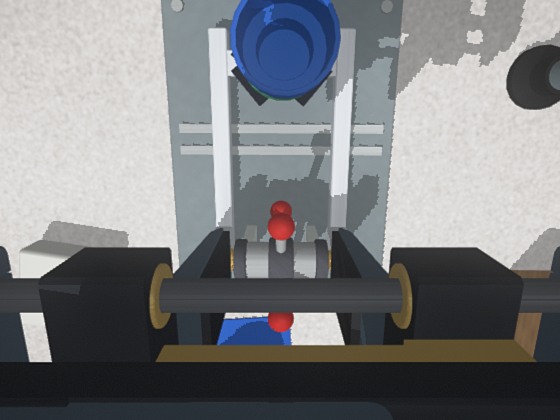

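```bash
python3 - <<'E'
from h import *
c=cal('scene'); M=np.array([.5405,-.2147]); yc=np.array([-.161,.987])
im=cv2.imread('pics/sc2.png'); hsv=cv2.cvtColor(im,cv2.COLOR_BGR2HSV); m=(((hsv[...,0]<8)|(hsv[...,0]>172))&(hsv[...,1]>140)).astype(np.uint8)
n,l,s,ce=cv2.connectedComponentsWithStats(m)
print([ (ce[i].round(1),s[i,4]) for i in range(1,n) if s[i,4]>20 and 180<ce[i][0]<280])
for a in (80,-10,-100,170,50,-40,-130,140):
    t=np.radians(a); print(a,proj(c,[*(M+.05*np.sin(t)*yc),.072+.05*np.cos(t)]).round(1))
# posts / jaw arms in top view & scene now
im,d,c=snap('top','tp3'); P=cloud(d,c); xc=np.array([.987,.161]); S=np.array([.5155,-.057])
X=(P[...,:2]-S)@xc; Y=(P[...,:2]-S)@yc
for lo in (-130,-100,-80,-60,-45):
    k=(P[...,2]>.019)&(P[...,2]<.032)&(Y*1e3>lo)&(Y*1e3<lo+15)&(abs(X)<.1); q=X[k]*1e3; print(lo,[ (a.min().round(1),np.median(a).round(1),a.max().round(1)) for a in (q[q<-20],q[q>20]) if len(a)])
E
```

```text
[(array([239.5, 224.7]), np.int32(50)), (array([221.7, 240.7]), np.int32(69)), (array([222. , 270.6]), np.int32(60))]
80 [243.6 229.8]
-10 [228.2 228.7]
-100 [219.2 263.4]
170 [235.2 262.3]
50 [240.5 223.4]
-40 [222.3 239.6]
-130 [222.9 269.2]
140 [240.5 251.9]
-130 [(np.float64(44.9), np.float64(52.7), np.float64(62.1))]
-100 [(np.float64(45.4), np.float64(45.6), np.float64(45.9))]
-80 []
-60 []
-45 [(np.float64(45.4), np.float64(55.6), np.float64(61.5))]
```

The sleeve stalled at about 50° while the pads slid over the ball, which suggests the stop. I back off to verify the jaw posts (home = ±54.4 mm).

jog_arm:
  rot:
    - [0, 0, 0]
    - [0, 0, 0]
    - [0, 0, 0]
    - [0, 0, 0]
    - [0, 0, 0]
    - [0, 0, 0]
    - [0, 0, 0]
    - [0, 0, 0]
    - [0, 0, 0]
    - [0, 0, 0]
    - [0, 0, 0]
    - [0, 0, 0]
  dp:
    - [0, 0.3, -0.9]
    - [0, 0.5, -0.5]
    - [0, 0.9, 0]
    - [0, 0.9, 0]
    - [0, 0.9, 0]
    - [0, 0.9, 0]
    - [0, 0.9, 0]
    - [0, 0.9, 0]
    - [0, 0.9, 0]
    - [0, 0.9, 0]
    - [0, 0.5, 0]
    - [0, 0, 0]
  claw: [50, 50, 50, 50, 50, 50, 50, 50, 50, 50, 50, 50]

```text
t: 43.95
position: [0.5709, -0.4283, 0.2334]
eef_rot: [-0.009, 0.996, 0.085, -0.01]
ft_force: [0.7, -0.6, -1.0]
width: 0.0502
```

```bash
cat > posts.py <<'E'
from h import *
xc=np.array([.987,.161]); yc=np.array([-.161,.987]); S=np.array([.5155,-.057])
def rep(im,c,tag):
    K,Rm,t=c
    # warp the horizontal plane z=90 mm (post tops) and z=26 mm (jaw tops) to a metric view, 2 px/mm
    for z in (.09,.026):
        g=np.mgrid[-200:41:.5,-100:101:.5]; Y,X=g
        W=np.stack([S[0]+(X*xc[0]+Y*yc[0])/1e3,S[1]+(X*xc[1]+Y*yc[1])/1e3,np.full(X.shape,z)],-1)
        p=W@Rm.T+t; u=(p[...,0]/p[...,2]*K[0,0]+K[0,2]).astype(np.float32); v=(p[...,1]/p[...,2]*K[1,1]+K[1,2]).astype(np.float32)
        o=cv2.remap(im,u,v,cv2.INTER_LINEAR); hsv=cv2.cvtColor(o,cv2.COLOR_RGB2HSV)
        br=((hsv[...,2]>130)&(hsv[...,1]<60))
        lo,hi=((-166,-154) if z>.05 else (-50,-30)); r=br[int((lo+200)*2):int((hi+200)*2)].mean(0); x=np.arange(-100,101,.5); x=x[:len(r)]
        for sgn in (-1,1):
            k=(r>.5)&(sgn*x>35)&(sgn*x<95); print(tag,z,sgn,(x[k].min(),x[k].max(),x[k].mean().round(1)) if k.any() else None)
c=cal('top')
rep(cv2.cvtColor(cv2.imread('pics/top0.png'),cv2.COLOR_BGR2RGB),c,'start')
im,d,c=snap('top','tp4'); rep(im,c,'now')
cv2.imwrite('pics/tp4c.png',cv2.resize(cv2.cvtColor(im,cv2.COLOR_RGB2BGR)[150:280,245:455],None,fx=3.7,fy=3.7,interpolation=cv2.INTER_CUBIC))
E
python3 posts.py; python3 balls.py top; python3 sl.py
```

```text
start 0.09 -1 (np.float64(-74.0), np.float64(-67.0), np.float64(-70.5))
start 0.09 1 (np.float64(65.0), np.float64(87.0), np.float64(71.6))
start 0.026 -1 (np.float64(-77.0), np.float64(-66.0), np.float64(-71.5))
start 0.026 1 (np.float64(64.5), np.float64(75.5), np.float64(70.0))
now 0.09 -1 (np.float64(-65.5), np.float64(-35.5), np.float64(-47.2))
now 0.09 1 (np.float64(35.5), np.float64(94.5), np.float64(65.0))
now 0.026 -1 None
now 0.026 1 None
posts []
t 44.05 y_c -213.1 dz 155.7 ang -53.9 r 263.9 x_c -4.2 F [-0.1  0.  -0.2] w 49.9 tilt [-0.018 -0.022] yaw 9.8
```

View pics/tp4c.png

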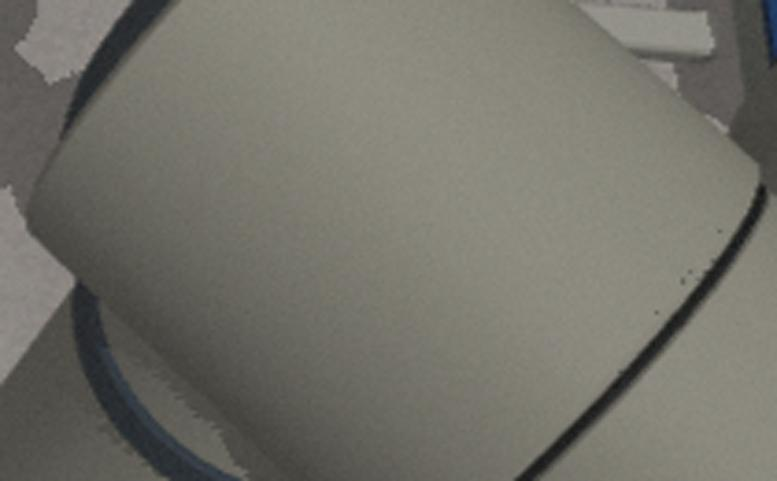

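The crop is blocked by the arm. At the start the jaw arms were at ±70.7 mm, so s0 ≈ 0.93 and home needs about 268° of turn; about 275° was made. I clear the view to confirm.

jog_arm:
  rot:
    - [-0.2, 0.17, 0]
    - [0, 0, 0]
    - [0, 0, 0]
    - [0, 0, 0]
    - [0, 0, 0]
    - [0, 0, 0]
    - [0, 0, 0]
    - [0, 0, 0]
    - [0, 0, 0]
    - [0, 0, 0]
  dp:
    - [-0.5, 0, -0.2]
    - [-0.9, 0.2, 0]
    - [-0.9, 0.2, 0]
    - [-0.9, 0.2, 0]
    - [-0.9, 0.2, 0]
    - [-0.9, 0.2, 0]
    - [-0.9, 0.2, 0]
    - [-0.9, 0.2, 0]
    - [-0.5, 0, 0]
    - [0, 0, 0]
  claw: [50, 50, 50, 50, 50, 50, 50, 50, 50, 50]

```text
t: 44.88
position: [0.3561, -0.4915, 0.2353]
eef_rot: [-0.005, 0.996, 0.092, -0.001]
ft_force: [-0.0, -0.7, 0.6]
width: 0.0501
```

```bash
python3 posts.py; python3 balls.py top; python3 sl.py
```

```text
start 0.09 -1 (np.float64(-74.0), np.float64(-67.0), np.float64(-70.5))
start 0.09 1 (np.float64(65.0), np.float64(87.0), np.float64(71.6))
start 0.026 -1 (np.float64(-77.0), np.float64(-66.0), np.float64(-71.5))
start 0.026 1 (np.float64(64.5), np.float64(75.5), np.float64(70.0))
now 0.09 -1 None
now 0.09 1 (np.float64(55.0), np.float64(94.5), np.float64(79.6))
now 0.026 -1 (np.float64(-61.0), np.float64(-48.0), np.float64(-54.5))
now 0.026 1 None
ball y -36.8 z 35.0 ang -46.4 69 xy [ 0.5455 -0.2512]
ball y 36.0 z 27.8 ang 52.4 73 xy [ 0.5338 -0.1793]
posts [np.float64(-50.1), np.float64(52.5)]
stack rim ((0.5165885090827942, -0.05607539415359497), 0.03295613080263138) 160
t 44.98 y_c -243.7 dz 157.4 ang -57.1 r 290.1 x_c -224.2 F [ 0.5 -0.1 -0.4] w 50.1 tilt [-0.001 -0.009] yaw 10.6
```

View pics/tp4c.png

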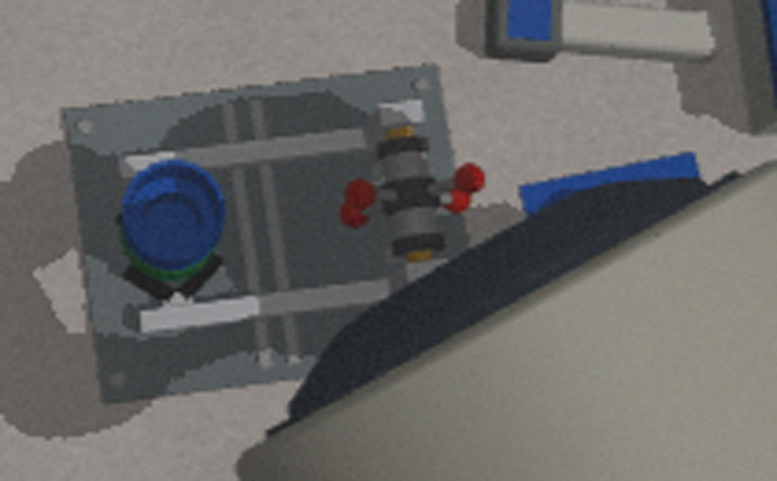

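The crop shows the jaws closed around the stack, with the stack straight at (172,215). The arm still hides the jar, so I check it from the scene camera.

```bash
python3 - <<'E'
from h import *
im,d,c=snap('scene','fin'); P=cloud(d,c)
n=(np.hypot(P[...,0]-.517,P[...,1]+.385)<.09)
k=n&(P[...,2]>.058)&(P[...,2]<.067); print('jar top',k.sum(),P[k].mean(0),[a.round(4) for a in map(np.array,cv2.minEnclosingCircle(P[k][:,:2].astype(np.float32)))])
hsv=cv2.cvtColor(im,cv2.COLOR_RGB2HSV).astype(int); k=(hsv[...,0]>45)&(hsv[...,0]<130)&(hsv[...,1]>90)&(np.hypot(P[...,0]-.516,P[...,1]+.057)<.05)&(P[...,2]>.115)
print('rim',k.sum(),P[k][:,2].max(),cv2.minEnclosingCircle(P[k][:,:2].astype(np.float32)))
cv2.imwrite('pics/finc.png',cv2.resize(cv2.cvtColor(im,cv2.COLOR_RGB2BGR)[150:360,90:400],None,fx=2.4,fy=2.4,interpolation=cv2.INTER_CUBIC))
E
```

```text
jar top 539 [ 0.52120974 -0.38830978  0.05978863] [array([ 0.5205, -0.3877]), np.float64(0.0302)]
rim 163 0.12233925206646859 ((0.5173158645629883, -0.05953139439225197), 0.035136450082063675)
```

View pics/finc.png

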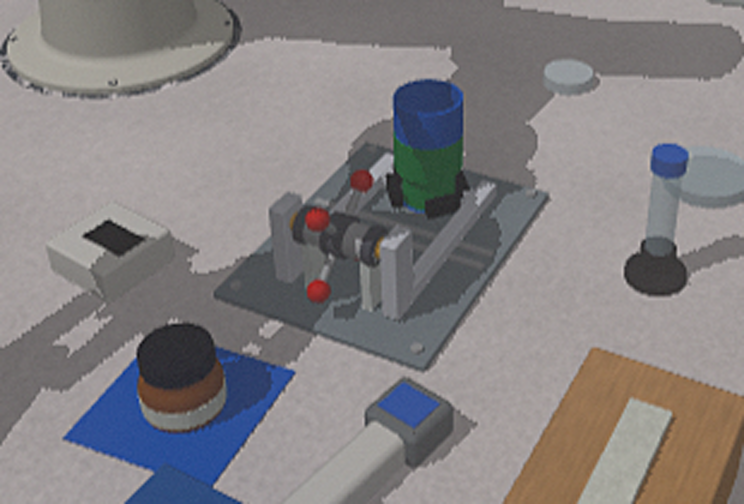

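The crop shows the stack standing straight at (428,145) with the pads around the bottom pot, and the jar upright on the mat at (180,378). Handing in.

```bash
python3 -c "
from plant import robot
print(robot.close_job())"
```

```text
the job is handed in; nothing more can be done
None
```

The job is done and handed in at about 45 s of the 210 s allowed; it reported no verdict.

- **Jar:** I stood it upright on the blue mat. The last checks put it 2–5 mm from the middle, depending on the camera. I saw no sign that it was knocked aside.
- **Stack:** Only two pots were there, green and blue. Blue is nested in green on the ring mark, with the rim at 122 mm (nominal 123 mm) and centred within about 2 mm. It stayed straight after clamping.
- **Clamp:** I turned the sleeve in three strokes, about 275° in all, until the held ball stalled at around 50° and the pads slid over it. The one jaw arm I could measure was at -54.5 mm, where fully home is ±54.4 mm.
- **Checks that disagreed or failed:**
  - The wrist force during the stall did not point the way a stop should push back. I judged the stop by the ball and jaw positions instead.
  - The other jaw was shaded or hidden in the last view.
  - A rougher depth reading of the posts gave -50 and +52.5 mm.

The other bench things in the last scene view looked where they were at the start; I did not measure them again.

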